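Dip the oil circulator and hold the level rod for reading

ROBOT

A 7-joint arm with a two-finger parallel gripper is mounted at the origin on a cart in front of the work surface, level with it; the furniture and walls round the work are solid. World frame = base frame: x ahead of the robot, y to its left, z up, the work surface at z = 0. Lengths are in mm, angles in rad, forces in N, time in s.
With the tool pointing down it reaches from about 425 to 875 mm from the base axis. Payload 4.7 kg.
Tool frame: the origin (TCP) lies at the very end of the fingers, on their centre line; the grasp point (between the pads) lies 19 mm behind it; z points along the fingers, y is the line along which they close (so a half turn about z gives the same grasp; the last joint's range is limited). The gripper opens to 85 mm and grips with 20 to 120 N. Pads are 22 mm wide; open, the fingers measure 114 mm over their backs; the gripper's body (76 mm by 85 mm) begins 54 mm behind the grasp point. The pads swing forward as they close: fully open they stand 13 mm farther back than shut.
Start: joints at [1.333, 0.321, -0.07, 1.45, 0.023, 1.371, -0.057], TCP at [161.924, -629.528, 231.349] pointing down, gripper open.
Joint ranges: [-2.86, 2.86], [-0.3, 2.09], [-1.38, 1.24], [0.06, 2.45], [-1.56, 4.7], [0.09, 2.05], [-2.69, 2.69]. Speed limits (rad/s): [2.57, 2.57, 3.14, 3.14, 3.14, 3.14, 3.14].

INTERFACE

Orientations are given as a unit quaternion [w, x, y, z].
In Python, from plant import robot gives the robot as it stands.
- The arm moves only by the tool move_arm, never from a script. Its argument "targets" is a list of rows, each a list of 7 numbers: the finger opening in m, from 0 to 0.0854, then the shift along the tool's x, y, z in m, then the turn, a rotation vector about the tool's x, y, z in degrees. In form: [[jaw, tx, ty, tz, rx, ry, rz], ...]. A call has exactly 5 rows; each row shifts and turns the commanded pose from where the row before left it, along the tool's axes as they then stand; what a row does not reach is not made up. A row lasts 1/12 s, in which the tool goes at most 41.7 mm and 7.16 degrees, less where a joint would pass 70% of its speed; a pose out of reach is approached as far as the arm can. A call with a gripper value outside its range is refused whole. The fingers move at their own pace and stop on an object; "squeeze" is the grip in N (left out, the last holds). Time passes only in rows, so rows that do not move let the fingers close, or fill a call up. It gives the time, the measured TCP pose, the force, the opening and the grip force at its end, in the units of the state.
- robot.read_state(): the state, without advancing time (a new reading comes with each control period).
- robot.snapshot(name): name is "scene" or "side" or "wrist"; returns the picture (400x640x3 uint8, red, green, blue); there is no depth.
- robot.camera_params(name): a dict with "intrinsics" (3x3 intrinsics, pixels), "distortion" ([k1, k2, p1, p2, k3] as OpenCV has them; the pictures are not rectified), "rvec" (rotation vector, rad) and "tvec" (3), from world to camera coordinates, as OpenCV has them; the wrist camera has in their place "mount" (4x4, takes a point from camera to tool coordinates, whose origin is the TCP and whose axes are the flange's). Camera axes: x right, y down, z forward; pixel columns grow to the right and rows downward; lengths in mm; the calibration is good to about 2 mm. A picture is of the moment at which its call begins: read the wrist's pose just before it. camera_params takes no time and is no camera call.
- robot.close_job(): hands the job in; it is judged then, once.
Trained networks look in the newest picture that a camera, given by its name, has taken for a name from the list of things; names that differ only in an ending like _2 or _b are one class to them, and where a whole thing is asked for, a point or a joint stands for the part that bears it (a point fixed in the world has none). Each returns a list of dicts, best first, with "conf" (0 to 1); they miss things now and then, are a little off and sometimes report something else, mostly with a low value. They report only what shows in the picture. A call takes as long as a camera call. They do not tell look-alikes from the thing itself.
- robot.outline_of(camera, query): "mask" (400x640 bool, what is visible of it).
- robot.spot_point(camera, query): "point" ([x, y, z] in mm, in world coordinates, good to about 4 mm: a listed point, or the origin of a listed thing).
The state is a dict: "clock": time; "joints": joint angles; "joint_vel": joint speeds; "joint_torque": joint torques, N m; "tcp_pos": TCP position; "ee_rot": TCP orientation; "wrist_force": force on the tool from outside, world axes, zero at the start; "wrist_torque": the same for the moment, N m; "finger_gap": opening from 0.0 (shut) to 1.0 (fully open); "gripper_force": force on a finger pad.
Only numpy, scipy, OpenCV 4.12 (cv2) and the standard library are available. Lean on these libraries where they do the work, as an engineer would, in place of code of your own. Each camera call takes 0.05 s, during which the arm holds its last target. There are 200 camera calls.

TASK

The white bench-top oil circulator is due its level check. Turn its pump dial down until the white pointer stands on the red idle mark; then take the yellow-handled level rod from its rest and slide it down the slanted steel guide tube until its collar seats on the tube's mouth, and draw it right out again. Finish holding the rod in the gripper, level and with its marked face up, the tip low over the white drip tray but touching nothing. Keep the tip from pointing upward at any time, so that nothing runs back along the rod, leave the dial on its mark, and do not disturb the other things on the bench.

Things in the scene. Friction and masses are not known exactly. Their poses are not given: they have to be found in the camera images.
- circulator: Oil circulator, fixed: white housing 200 (x) x 220 (y) x 154 mm, grey motor box on its top's back to 235 mm. Origin: centre of underside; x to its back (front face at x = -100 mm, towards the robot), z up. From the front a steel guide tube leans out at y = +55 mm; at y = -108 to 0 a grey console juts out to x = -200 mm, its panel (64 mm up at the dial) sloping 15 degrees down to the robot.
- tube_mouth (a point): Centre of the guide tube's open mouth, 160 mm above the bench, 65 mm in front of the housing. z points out along the tube's axis: up and towards the robot, 45 degrees from vertical. Flared: inside diameter 27 mm at the rim (outside 33 mm), narrowing over 12 mm of depth to a round bore of 18 mm; free depth over 150 mm.
- pump_dial (a joint): Pump dial, rad: 0 with the pointer on the scale's first tick, growing clockwise as seen looking down on the panel, up to 4.71 at the last tick; 11 ticks, 0.471 rad apart. The red idle mark (long, wide red tick, third of the scale) is at 0.942. It stays where it is left (friction 0.04 N m).
- dial_grip (a point): The black dial's grip: a bar 46 mm long, 12 mm wide, 8 to 32 mm above the panel, over a skirt of 54 mm diameter. This point is on the dial's axis, 22 mm above the panel, 10 mm under the bar's top. z: the dial's axis, out of the panel (15 degrees from vertical, leaning to the robot); x turns with the dial, along the bar to the end with the white pointer line.
- level_rod: Loose dipstick, 237 mm, about 140 g, lying level in its rest. Origin: on its axis at the collar's seat face; x to the tip, z normal to the face with black marks (up at first). Bar 10 (y) x 6 (z) mm to the tip at x = +150 mm; brass spigot, diameter 14.6, 0 to +21; collar, diameter 38, 0 to -7; neck, diameter 14; yellow handle 16 (y) x 26 (z) mm, -27 to -87. Mass centre near +17.
- rod_tip (a point): End of the rod's tip (150 mm from the collar's seat); axes as the rod's.
- rod_handle (a point): Centre of the rod's yellow handle (57 mm behind the origin); axes as the rod's.
- rod_rest: Rod rest, fixed: aluminium plate 125 (x) x 70 (y) x 8 mm, two white uprights (44 x 6 mm) at x = -46 and +46 mm, open notches on top, 74 mm up. Origin: centre of underside; x as the rod lies. The rear notch (17 mm wide) takes the rod's neck between collar and handle, the front one (13 mm) its bar; the rod's axis lies 66 mm up, its handle free beyond the -x end.
- drip_tray: White drip tray, fixed: 170 (x) x 120 (y) x 16 mm high, floor and walls 5 mm. Origin: centre of the underside, z up. It changes places with the rod rest from start to start.
- beaker: Bystander, loose: white beaker, 62 x 83 mm. Origin: centre of the underside.
- stopwatch: Bystander, loose: black round stopwatch lying flat, 66 x 60 x 19 mm. Origin: centre of the underside.
- weight: Bystander, loose: steel weight with a knob, 29 x 44 mm. Origin: centre of the underside.
Not all that is in view belongs to the job. Of the things that look like the rod_rest, the larger one is meant.

How it is judged (in metres and radians):
On the way, in this order (a step that is already met when the one before it is completed fails the run):
1. the pump dial's pointer stands on the red idle mark (within 0.14 rad) and the dial is at rest (value of joint pump_dial between 0.802 and 1.082 rad and velocity of joint pump_dial between -0.05 and 0.05 rad/s), for 0.2 s.
2. the level rod is in the guide tube with its collar seated on the mouth (within 3 mm), the dial still on its mark (value of joint pump_dial between 0.802 and 1.082 rad and x of level_rod in the frame of tube_mouth between -0.004 and 0.004 m and y of level_rod in the frame of tube_mouth between -0.004 and 0.004 m and angle between the x axis of level_rod and the z axis of tube_mouth, either way round below 0.12 rad and z of level_rod in the frame of tube_mouth below 0.003 m and z of rod_tip in the frame of tube_mouth below -0.14 m), for 0.2 s.
3. the rod is drawn right out: its tip is above the mouth, in the gripper (z of rod_tip in the frame of tube_mouth above 0.01 m and contact force between the fingers and level_rod above 2 N), for 0.1 s.
At the end, for the whole second after the job is handed in: The gripper still holds the rod (more than 2 N), at rest and touching neither tray, circulator nor rest; the rod is level within 8 degrees with its marked face up (within 10 degrees); its tip is over the tray (inside its rim) 22 to 160 mm above the bench; the dial is within 0.14 rad of the red mark (value of joint pump_dial between 0.802 and 1.082 rad and angle between level_rod's own x axis and vertical between 1.431 and 1.711 rad and angle between level_rod's own z axis and vertical below 0.17 rad and x of rod_tip in the frame of drip_tray between -0.08 and 0.08 m and y of rod_tip in the frame of drip_tray between -0.055 and 0.055 m and z of rod_tip in the frame of drip_tray between 0.022 and 0.16 m and contact force between the fingers and level_rod above 2 N and contact force between level_rod and drip_tray below 0.1 N and contact force between level_rod and circulator below 0.1 N and contact force between level_rod and rod_rest below 0.1 N and linear speed of level_rod below 0.03 m/s and angular speed of level_rod below 0.2 rad/s); the arm keeps its last pose, push and grip.
It fails at once if the rod's tip points upward by more than 23 degrees (angle between level_rod's own x axis and vertical below 1.17 rad).
It fails at once if a bystander is moved by more than 30 mm (distance of any of beaker, stopwatch, weight from where it was at the start of the episode above 0.03 m).
It also fails if it takes over 61 s, if anything falls off the work surface, if the arm or the gripper's body presses on something with over 40 N, if the wrist force passes 120 N, or if a joint passes its speed limit or range.

## Working session

There is one attempt and no reset: what is moved stays moved. The work goes in short steps, Python scripts to look and compute and a tool call to move; the robot and the scene stay as the last step left them, time stands still between calls to the robot, and variables do not carry over. Pictures are saved under pics/ and viewed, at most 10 in all, crops included, and the job is handed in when it is done.

Besides the shell and the picture viewer there is one more tool, called after "Call:" as name(argument=value, ...) on one line, values as JSON. move_arm: Moves the arm, as the interface text tells. Its arguments: {"type":"object","properties":{"targets":{"type":"array"},"squeeze":{"type":"number"}},"required":["targets"]}

```bash
mkdir -p pics; ls
cat > h.py <<'E'
import numpy as np,cv2
from scipy.spatial.transform import Rotation as R
from plant import robot
def snap(n,f=None):
    im=np.asarray(robot.snapshot(n))
    if f: cv2.imwrite('pics/'+f,im[:,:,::-1])
    return im
def pose():
    s=robot.read_state(); q=s['ee_rot']
    return np.array(s['tcp_pos']),R.from_quat([q[1],q[2],q[3],q[0]]),s
def proj(n,P):
    c=robot.camera_params(n); return cv2.projectPoints(np.array(P,float).reshape(-1,3),np.array(c['rvec'],float),np.array(c['tvec'],float),np.array(c['intrinsics']),np.array(c['distortion']))[0].reshape(-1,2)
def ray(n,uv):
    c=robot.camera_params(n); p=cv2.undistortPoints(np.array([[uv]],float),np.array(c['intrinsics']),np.array(c['distortion']))[0,0]
    d=np.array([p[0],p[1],1.])
    if n=='wrist':
        t,r,_=pose(); M=np.array(c['mount']); return t+r.apply(M[:3,3]), r.apply(M[:3,:3]@d)
    Rm=cv2.Rodrigues(np.array(c['rvec'],float))[0]; return -Rm.T@np.array(c['tvec']).ravel(), Rm.T@d
def onz(n,uv,z):
    o,d=ray(n,uv); return o+d*(z-o[2])/d[2]
E
cat > a.py <<'E'
from h import *
p,r,s=pose(); print(s); print(r.as_matrix().round(3))
for c in ['scene','side','wrist']:
    snap(c,c+'0.png')
    for q in ['circulator','tube_mouth','dial_grip','level_rod','rod_tip','rod_handle','rod_rest','drip_tray','beaker','stopwatch','weight']:
        if c=='wrist' and q not in('drip_tray','level_rod'): continue
        print(c,q,[(np.round(x['point']).tolist(),round(x['conf'],2)) for x in robot.spot_point(c,q)][:3])
E
python3 a.py
```

```text
pics
{'clock': 0.0, 'joints': array([ 1.33309815,  0.32185804, -0.0700844 ,  1.45167516,  0.02260077,
        1.37078787, -0.05686936]), 'joint_vel': array([ 0.00055589,  0.00029498,  0.0007077 , -0.0003168 , -0.00011528,
       -0.00122146,  0.00154638]), 'joint_torque': array([-8.88041853e-06, -4.93567908e+01, -3.82080786e-01, -3.14338589e+01,
        1.29568856e-02,  1.12708719e-02, -2.04634875e-05]), 'tcp_pos': array([ 161.76335445, -628.99657872,  230.20065718]), 'ee_rot': array([-9.55572222e-04,  9.92080871e-01,  1.25596984e-01, -1.70519946e-04]), 'wrist_force': array([ 0.77265165, -0.23431078, -1.34709116]), 'wrist_torque': array([-0.05789157,  0.01452917,  0.02653976]), 'gripper_force': 0.0, 'finger_gap': 1.0009039859561926}
[[ 0.968  0.249 -0.001]
 [ 0.249 -0.968  0.002]
 [-0.    -0.002 -1.   ]]
scene circulator [([791.0, -119.0, -2.0], 0.59)]
scene tube_mouth []
scene dial_grip [([645.0, -174.0, 88.0], 0.83)]
scene level_rod [([564.0, 154.0, 64.0], 0.72)]
scene rod_tip [([713.0, 138.0, 66.0], 0.95)]
scene rod_handle [([508.0, 168.0, 63.0], 0.71)]
scene rod_rest [([513.0, 14
[... 311 characters left out ...]
5.0, -121.0, -1.0], 0.88)]
side tube_mouth [([627.0, -70.0, 160.0], 0.79), ([566.0, 152.0, 65.0], 0.66)]
side dial_grip [([643.0, -180.0, 84.0], 0.46)]
side level_rod [([567.0, 154.0, 67.0], 0.58), ([440.0, -122.0, -0.0], 0.16)]
side rod_tip [([440.0, -124.0, -2.0], 0.74)]
side rod_handle [([509.0, 164.0, 71.0], 0.67)]
side rod_rest [([508.0, 16.0, 3.0], 0.68), ([594.0, 155.0, 1.0], 0.67), ([778.0, 161.0, -0.0], 0.36)]
side drip_tray [([557.0, -361.0, -2.0], 0.84), ([639.0, -175.0, 84.0], 0.16)]
side beaker [([782.0, 161.0, 0.0], 0.96)]
side stopwatch [([627.0, -73.0, 157.0], 0.7), ([439.0, -123.0, -1.0], 0.61)]
side weight [([578.0, -498.0, 1.0], 0.47)]
wrist level_rod []
wrist drip_tray []
```

View pics/scene0.png

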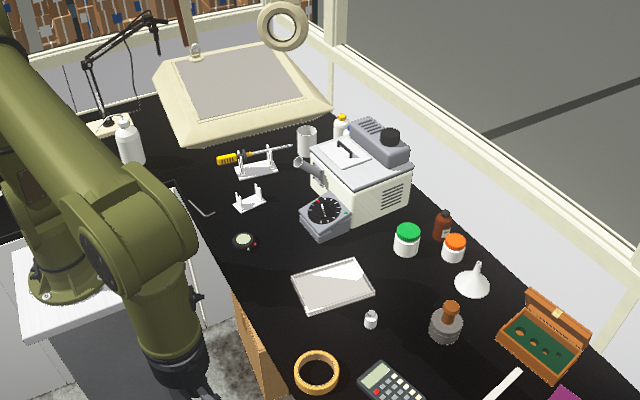

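View pics/side0.png

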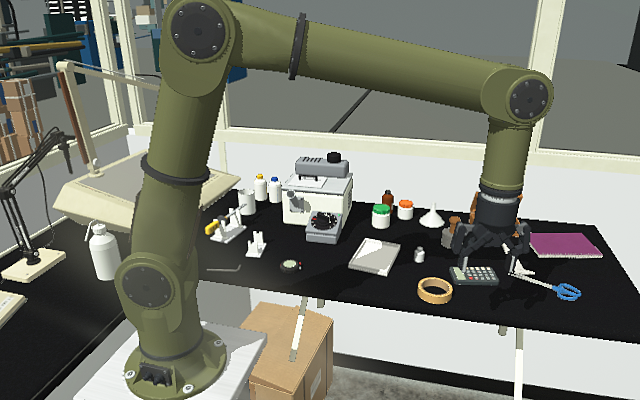

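The scene view shows the circulator at about (360,170), the dial at (325,210), the rod in the larger rest at (250,160), the tray at (333,285) and the smaller look-alike rest at (250,203). In the side view the tube mouth is at about (296,205) and the dial at (323,222).

```bash
cat >> h.py <<'E'
def plan(P,Rt,n,from_=None,jaw=.0854):
    """rows from the current (or given) pose to P(mm),Rt in n rows"""
    if from_ is None: p,r,_=pose()
    else: p,r=from_
    P=np.array(P,float); w=(r.inv()*Rt).as_rotvec(); d=(P-p)/n
    print('dist/row',np.linalg.norm(d).round(1),'deg/row',np.degrees(np.linalg.norm(w)/n).round(2))
    for i in range(n):
        ri=r*R.from_rotvec(w*i/n)
        print([jaw]+(ri.inv().apply(d)/1000).round(4).tolist()+np.degrees(w/n).round(2).tolist(),',' if (i+1)%5 else '|')
def axes(z,x):
    z=np.array(z,float);z/=np.linalg.norm(z);x=np.array(x,float);x-=z*(x@z);x/=np.linalg.norm(x)
    return R.from_matrix(np.c_[x,np.cross(z,x),z])
S,C=np.sin(np.radians(15)),np.cos(np.radians(15))
E
python3 - <<'E'
from h import *
c=robot.camera_params('wrist');M=np.array(c['mount']);print(M.round(3),np.array(c['intrinsics']).round())
Rt=axes([S,0,-C],[0,1,0])
# camera 200 mm above dial along its axis
P=np.array([644,-177,86])+200*np.array([-S,0,C])-Rt.apply([M[0,3],M[1,3],M[2,3]])+0
print(P); 
plan([600,-200,260],Rt,15)
E
```

```text
[[-1.00000e-03 -9.45000e-01 -3.27000e-01  8.33330e+01]
 [ 1.00000e+00 -0.00000e+00 -0.00000e+00  2.00000e-01]
 [ 0.00000e+00 -3.27000e-01  9.45000e-01 -1.41599e+02]
 [ 0.00000e+00  0.00000e+00  0.00000e+00  1.00000e+00]] [[292.   0. 317.]
 [  0. 292. 204.]
 [  0.   0.   1.]]
[ 628.69158637 -260.3327022   142.35978364]
dist/row 40.9 deg/row 5.12
[0.0854, 0.0354, -0.0205, -0.0019, -0.85, 0.66, -5.01] ,
[0.0854, 0.0371, -0.0173, -0.0018, -0.85, 0.66, -5.01] ,
[0.0854, 0.0385, -0.0139, -0.0016, -0.85, 0.66, -5.01] ,
[0.0854, 0.0396, -0.0105, -0.0013, -0.85, 0.66, -5.01] ,
[0.0854, 0.0403, -0.007, -0.001, -0.85, 0.66, -5.01] |
[0.0854, 0.0408, -0.0034, -0.0006, -0.85, 0.66, -5.01] ,
[0.0854, 0.0409, 0.0002, -0.0001, -0.85, 0.66, -5.01] ,
[0.0854, 0.0408, 0.0037, 0.0004, -0.85, 0.66, -5.01] ,
[0.0854, 0.0403, 0.0073, 0.0009, -0.85, 0.66, -5.01] ,
[0.0854, 0.0395, 0.0107, 0.0015, -0.85, 0.66, -5.01] |
[0.0854, 0.0384, 0.0141, 0.0021, -0.85, 0.66, -5.01] ,
[0.0854, 0.037, 0.0174, 0.0028, -0.85, 0.66, -5.01] ,
[0.0854, 0.0353, 0.0205, 0.0035, -0.85, 0.66, -5.01] ,
[0.0854, 0.0333, 0.0234, 0.0042, -0.85, 0.66, -5.01] ,
[0.0854, 0.0311, 0.0262, 0.005, -0.85, 0.66, -5.01] |
```

Call:
move_arm(targets=[[0.0854, 0.035, -0.02, -0.002, -0.85, 0.66, -5], [0.0854, 0.037, -0.017, -0.002, -0.85, 0.66, -5], [0.0854, 0.038, -0.014, -0.002, -0.85, 0.66, -5], [0.0854, 0.0395, -0.0105, -0.001, -0.85, 0.66, -5], [0.0854, 0.04, -0.007, -0.001, -0.85, 0.66, -5]])

```text
clock: 1.77
tcp_pos: [308.1, -485.9, 241.6]
ee_rot: [0.033, 0.94, 0.339, 0.033]
wrist_force: [0.4, -0.4, 0.2]
finger_gap: 0.997
gripper_force: 0.0
```

Call:
move_arm(targets=[[0.0854, 0.041, -0.003, -0.001, -0.85, 0.66, -5], [0.0854, 0.041, 0, 0, -0.85, 0.66, -5], [0.0854, 0.041, 0.004, 0, -0.85, 0.66, -5], [0.0854, 0.04, 0.007, 0.001, -0.85, 0.66, -5], [0.0854, 0.0395, 0.0105, 0.0015, -0.85, 0.66, -5]])

```text
clock: 2.18
tcp_pos: [454.3, -342.8, 252.0]
ee_rot: [0.065, 0.841, 0.534, 0.064]
wrist_force: [1.0, -0.4, -0.3]
finger_gap: 0.997
gripper_force: 0.0
```

Call:
move_arm(targets=[[0.0854, 0.038, 0.014, 0.002, -0.85, 0.66, -5], [0.0854, 0.037, 0.017, 0.003, -0.85, 0.66, -5], [0.0854, 0.035, 0.02, 0.0035, -0.85, 0.66, -5], [0.0854, 0.033, 0.023, 0.004, -0.85, 0.66, -5], [0.0854, 0.031, 0.026, 0.005, -0.85, 0.66, -5]])

```text
clock: 2.6
tcp_pos: [598.7, -200.6, 261.4]
ee_rot: [0.093, 0.7, 0.702, 0.093]
wrist_force: [0.5, -0.2, -0.6]
finger_gap: 0.998
gripper_force: 0.0
```

```bash
cat > b.py <<'E'
import sys
from h import *
p,r,s=pose(); print(s['clock'],p.round(1),r.as_matrix().round(3).tolist(),s['joints'].round(2))
im=snap('wrist',sys.argv[1])
for q in sys.argv[2:]:
    print(q,[(np.round(x['point'],1).tolist(),round(x['conf'],2)) for x in robot.spot_point('wrist',q)][:3])
E
python3 b.py w1.png dial_grip tube_mouth circulator
```

```text
2.6 [ 598.7 -200.6  261.4] [[-0.002, 0.966, 0.26], [1.0, 0.002, -0.0], [-0.001, 0.26, -0.966]] [ 0.86  0.12 -0.57  1.67 -0.01  1.11  0.3 ]
dial_grip []
tube_mouth [([627.5, -67.6, 156.9], 0.64)]
circulator []
```

View pics/w1.png

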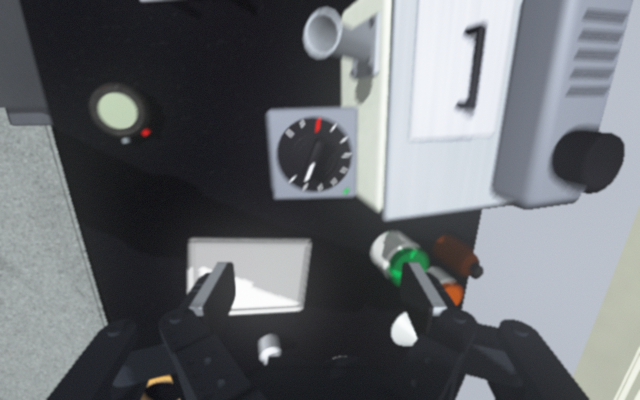

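```bash
cat > rect.py <<'E'
import sys
from h import *
def rectify(im,p,r,O,X,Y,half=75,k=4):
    c=robot.camera_params('wrist');M=np.array(c['mount'])
    g=(np.arange(2*half*k)-half*k)/k
    W=O+g[None,:,None]*X-g[:,None,None]*Y   # right=X, up=Y
    T=r.inv().apply(W.reshape(-1,3)-p); Cc=(T-M[:3,3])@M[:3,:3]
    uv=cv2.projectPoints(Cc,np.zeros(3),np.zeros(3),np.array(c['intrinsics']),np.array(c['distortion']))[0].reshape(2*half*k,2*half*k,2).astype(np.float32)
    return cv2.remap(im,uv[...,0],uv[...,1],cv2.INTER_LINEAR)
E
cat > c.py <<'E'
from rect import *
p,r,_=pose(); im=cv2.imread('pics/w1.png')
A=np.array([-S,0,C]); X=np.array([C,0,S]); Y=np.array([0,1.,0])
O=np.array([644,-177,85.])-22*A; print(O)
o=rectify(im,p,r,O,X,Y,half=70)
for v in range(0,560,40): cv2.line(o,(v,0),(v,4),(0,255,0),1);cv2.line(o,(0,v),(4,v),(0,255,0),1)
cv2.imwrite('pics/r1.png',o)
h=cv2.cvtColor(o,cv2.COLOR_BGR2HSV)
m=((h[...,0]<8)|(h[...,0]>172))&(h[...,1]>150)&(h[...,2]>80)
ys,xs=np.nonzero(m);print('red',len(xs),(xs.mean()-280)/4,(280-ys.mean())/4)
E
python3 c.py
```

```text
[ 649.69401899 -177.           63.74963182]
red 1183 -0.1153846153846132 36.858199492814876
```

View pics/r1.png

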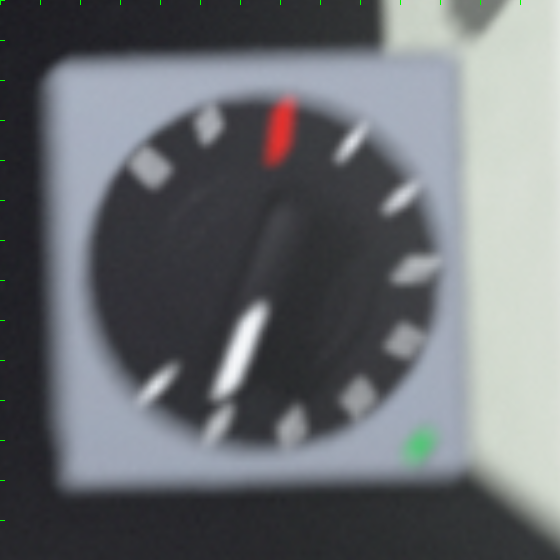

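The rectified panel shows the dial disc centred at about (265,270) and the red mark at (280,130). The pointer runs from (262,305) to (222,395), so it stands about 195° clockwise of the red mark. I'll move in above the dial.

Run:
```python
from h import *
C0=np.array([646,-174.6,64]);A=np.array([-S,0,C])
a=np.radians(22)
X=np.array([C,0,S]);Y=np.array([0,1,0])
plan(C0+80*A,axes(-A,np.cos(a)*Y+np.sin(a)*X),5,jaw=.04)
```

```text
dist/row 25.1 deg/row 4.4
[0.04, 0.0052, -0.0009, 0.0245, -0.0, -0.01, 4.4] ,
[0.04, 0.0051, -0.0013, 0.0245, -0.0, -0.01, 4.4] ,
[0.04, 0.005, -0.0017, 0.0245, -0.0, -0.01, 4.4] ,
[0.04, 0.0049, -0.0021, 0.0245, -0.0, -0.01, 4.4] ,
[0.04, 0.0047, -0.0025, 0.0245, -0.0, -0.01, 4.4] |
```

Call:
move_arm(targets=[[0.04, 0.005, -0.001, 0.0245, 0, 0, 4.4], [0.04, 0.005, -0.001, 0.0245, 0, 0, 4.4], [0.04, 0.005, -0.002, 0.0245, 0, 0, 4.4], [0.04, 0.005, -0.002, 0.0245, 0, 0, 4.4], [0.04, 0.005, -0.0025, 0.0245, 0, 0, 4.4]])

```text
clock: 3.22
tcp_pos: [624.0, -178.4, 140.1]
ee_rot: [0.073, 0.825, 0.55, 0.108]
wrist_force: [-0.1, -0.6, -1.0]
finger_gap: 0.47
gripper_force: 0.0
```

```bash
python3 b.py w2.png dial_grip tube_mouth
python3 - <<'E'
from rect import *
p,r,_=pose(); im=cv2.imread('pics/w2.png')
A=np.array([-S,0,C]); X=np.array([C,0,S]); Y=np.array([0,1.,0])
O=np.array([646,-174.6,64.])
a=rectify(im,p,r,O,X,Y,half=45,k=4);b=rectify(im,p,r,O+32*A,X,Y,half=45,k=4)
for q in(a,b): cv2.drawMarker(q,(180,180),(0,255,0),0,8)
cv2.imwrite('pics/r2.png',np.hstack([a,b]))
E
```

```text
3.2167 [ 624.  -178.4  140.1] [[0.371, 0.892, 0.258], [0.924, -0.383, -0.002], [0.097, 0.239, -0.966]] [ 0.75  0.25 -0.54  1.79  0.09  0.88 -0.2 ]
dial_grip [([639.0, -175.6, 83.0], 0.62)]
tube_mouth [([628.6, -66.5, 156.0], 0.72)]
```

View pics/r2.png

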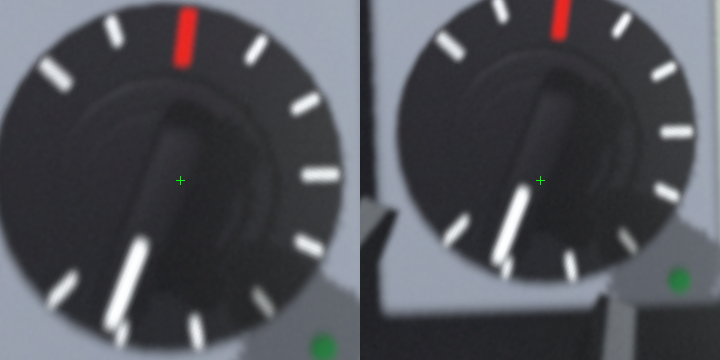

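The left panel (panel plane) puts the disc centre at about (171,176) and the red mark at (186,38). In the right panel the bar lies about 19° off the upward direction, centred near (529,171). So the remaining turn is about 192°, done in two grasps because of joint 7's range.

Run:
```python
from h import *
C0=np.array([643.6,-173.1,63.4]);A=np.array([-S,0,C])
a=np.radians(19)
X=np.array([C,0,S]);Y=np.array([0,1,0])
plan(C0+13*A,axes(-A,np.cos(a)*Y+np.sin(a)*X),4,jaw=.04)
```

```text
dist/row 16.4 deg/row 0.78
[0.04, 0.0009, -0.0002, 0.0164, -0.06, 0.01, -0.78] ,
[0.04, 0.0009, -0.0002, 0.0164, -0.06, 0.01, -0.78] ,
[0.04, 0.0009, -0.0002, 0.0164, -0.06, 0.01, -0.78] ,
[0.04, 0.0009, -0.0002, 0.0164, -0.06, 0.01, -0.78] ,
```

Call:
move_arm(targets=[[0.04, 0.001, 0, 0.0165, 0, 0, -0.8], [0.04, 0.001, 0, 0.0165, 0, 0, -0.8], [0.04, 0.001, 0, 0.0165, 0, 0, -0.8], [0.04, 0.001, 0, 0.016, 0, 0, -0.8], [0.04, 0, 0, 0, 0, 0, 0]])

```text
clock: 3.78
tcp_pos: [642.3, -173.8, 77.4]
ee_rot: [0.075, 0.807, 0.577, 0.105]
wrist_force: [-0.8, -0.1, 0.4]
finger_gap: 0.472
gripper_force: 0.0
```

Call:
move_arm(targets=[[0.0, 0, 0, 0, 0, 0, 0], [0.0, 0, 0, 0, 0, 0, 0], [0.0, 0, 0, 0, 0, 0, 0], [0.0, 0, 0, 0, 0, 0, 0], [0.0, 0, 0, 0, 0, 0, 0]], squeeze=25)

```text
clock: 4.2
tcp_pos: [642.3, -173.2, 80.2]
ee_rot: [0.076, 0.807, 0.576, 0.105]
wrist_force: [-6.3, 1.2, 3.7]
finger_gap: 0.133
gripper_force: 28.2
```

Call:
move_arm(targets=[[0.0, 0, 0, -0.002, 0, 0, 0], [0.0, 0, 0, 0, 0, 0, -5], [0.0, 0, 0, 0, 0, 0, -7], [0.0, 0, 0, 0, 0, 0, -7], [0.0, 0, 0, 0, 0, 0, -7]])

```text
clock: 4.62
tcp_pos: [640.8, -173.0, 79.9]
ee_rot: [0.097, 0.655, 0.745, 0.085]
wrist_force: [-3.6, 0.7, -4.4]
finger_gap: 0.131
gripper_force: 27.1
```

Call:
move_arm(targets=[[0.0, 0, 0, 0, 0, 0, -7], [0.0, 0, 0, 0, 0, 0, -7], [0.0, 0, 0, 0, 0, 0, -7], [0.0, 0, 0, 0, 0, 0, -7], [0.0, 0, 0, 0, 0, 0, -7]])

```text
clock: 5.03
tcp_pos: [639.1, -173.8, 79.4]
ee_rot: [0.116, 0.401, 0.907, 0.05]
wrist_force: [-9.8, -0.6, -0.3]
finger_gap: 0.132
gripper_force: 27.8
```

Call:
move_arm(targets=[[0.0, 0, 0, 0, 0, 0, -7], [0.0, 0, 0, 0, 0, 0, -7], [0.0, 0, 0, 0, 0, 0, -7], [0.0, 0, 0, 0, 0, 0, -7], [0.0, 0, 0, 0, 0, 0, -7]])

```text
clock: 5.45
tcp_pos: [638.2, -175.5, 79.2]
ee_rot: [0.125, 0.11, 0.986, 0.012]
wrist_force: [-11.8, -3.3, 1.8]
finger_gap: 0.132
gripper_force: 28.1
```

Run:
```python
from h import *
p,r,s=pose();print(s['clock'],p.round(1),r.as_matrix().round(3).tolist(),s['joints'].round(2),s['wrist_force'].round(1),s['wrist_torque'].round(2))
x=r.as_matrix()[:,0];print(np.degrees(np.arctan2(x@[C,0,S],x[1])))
```

```text
5.45 [ 638.2 -175.5   79.2] [[-0.944, 0.214, 0.25], [0.22, 0.976, -0.004], [-0.244, 0.051, -0.968]] [ 0.97  0.43 -0.85  1.8   0.38  0.83  1.33] [-11.8  -3.3   1.8] [-0.51  2.37 -0.22]
-77.2991598971514
```

Call:
move_arm(targets=[[0.04, 0, 0, 0, 0, 0, 0], [0.04, 0, 0, 0, 0, 0, 0], [0.04, 0, 0, 0, 0, 0, 0], [0.04, 0, 0, -0.025, 0, 0, 0], [0.04, 0, 0, -0.035, 0, 0, 0]])

```text
clock: 5.87
tcp_pos: [626.0, -171.2, 136.7]
ee_rot: [0.128, 0.112, 0.985, 0.016]
wrist_force: [-0.1, -0.2, 1.3]
finger_gap: 0.469
gripper_force: 0.0
```

Call:
move_arm(targets=[[0.04, 0, 0, 0, 0, 0, 7], [0.04, 0, 0, 0, 0, 0, 7], [0.04, 0, 0, 0, 0, 0, 7], [0.04, 0, 0, 0, 0, 0, 7], [0.04, 0, 0, 0, 0, 0, 7]])

```text
clock: 6.28
tcp_pos: [628.2, -172.0, 139.7]
ee_rot: [0.12, 0.405, 0.905, 0.053]
wrist_force: [0.1, 0.3, -0.3]
finger_gap: 0.467
gripper_force: 0.0
```

Call:
move_arm(targets=[[0.04, 0, 0, 0, 0, 0, 7], [0.04, 0, 0, 0, 0, 0, 7], [0.04, 0, 0, 0, 0, 0, 7], [0.04, 0, 0, 0, 0, 0, 7], [0.04, 0, 0, 0, 0, 0, 7]])

```text
clock: 6.7
tcp_pos: [628.3, -171.8, 139.6]
ee_rot: [0.099, 0.659, 0.741, 0.087]
wrist_force: [-0.8, 0.2, 0.4]
finger_gap: 0.467
gripper_force: 0.0
```

Call:
move_arm(targets=[[0.04, 0, 0, 0, 0, 0, 7], [0.04, 0, 0, 0, 0, 0, 7], [0.04, 0, 0, 0, 0, 0, 7], [0.04, 0, 0, 0, 0, 0, 7], [0.04, 0, 0, 0, 0, 0, 7]])

```text
clock: 7.12
tcp_pos: [628.3, -171.7, 139.6]
ee_rot: [0.068, 0.851, 0.509, 0.113]
wrist_force: [0.1, 0.3, -0.6]
finger_gap: 0.468
gripper_force: 0.0
```

Call:
move_arm(targets=[[0.04, 0, 0, 0, 0, 0, 7], [0.04, 0, 0, 0, 0, 0, 7], [0.04, 0, 0, 0, 0, 0, 7], [0.04, 0, 0, 0, 0, 0, 7], [0.04, 0, 0, 0, 0, 0, 7]])

```text
clock: 7.53
tcp_pos: [628.3, -171.7, 139.6]
ee_rot: [0.031, 0.964, 0.229, 0.128]
wrist_force: [-0.4, 0.7, -0.1]
finger_gap: 0.467
gripper_force: 0.0
```

Call:
move_arm(targets=[[0.04, 0, 0, 0, 0, 0, 7], [0.04, 0, 0, 0, 0, 0, 7], [0.04, 0, 0, 0, 0, 0, 7], [0.04, 0, 0, 0, 0, 0, 7], [0.04, 0, 0, 0, 0, 0, 7]])

```text
clock: 7.95
tcp_pos: [628.3, -171.7, 139.6]
ee_rot: [-0.009, 0.989, -0.071, 0.131]
wrist_force: [0.0, -0.4, 0.0]
finger_gap: 0.471
gripper_force: 0.0
```

```bash
python3 b.py w3.png dial_grip tube_mouth
python3 - <<'E'
from rect import *
p,r,_=pose(); im=cv2.imread('pics/w3.png')
A=np.array([-S,0,C]); X=np.array([C,0,S]); Y=np.array([0,1.,0])
x=r.as_matrix()[:,0];print(np.degrees(np.arctan2(x@X,x[1])))
O=np.array([643.6,-173.1,63.4])
a=rectify(im,p,r,O,X,Y,half=45,k=4);b=rectify(im,p,r,O+32*A,X,Y,half=45,k=4)
for q in(a,b): cv2.drawMarker(q,(180,180),(0,255,0),0,8)
cv2.imwrite('pics/r3.png',np.hstack([a,b]))
E
```

```text
7.95 [ 628.3 -171.7  139.6] [[0.955, -0.139, 0.261], [-0.143, -0.99, -0.0], [0.259, -0.037, -0.965]] [ 0.64  0.24 -0.43  1.79  0.05  0.88 -1.5 ]
dial_grip [([637.9, -174.8, 84.6], 0.9)]
tube_mouth [([629.6, -66.5, 157.5], 0.59)]
97.71068498178117
```

View pics/r3.png

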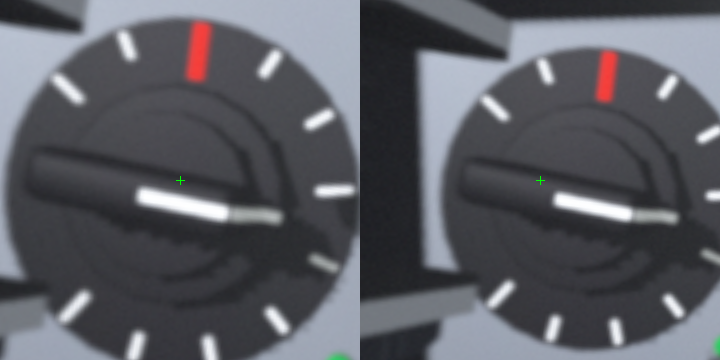

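Here the pointer runs from (555,199) to (632,214), about 101° clockwise of up, and the red mark stands at about 7°. About 94° remain, with the tool currently at 97.7°.

Run:
```python
from h import *
C0=np.array([644.3,-174.4,63.6]);A=np.array([-S,0,C])
a=np.radians(101.2)
X=np.array([C,0,S]);Y=np.array([0,1,0])
plan(C0+16*A,axes(-A,np.cos(a)*Y+np.sin(a)*X),4,jaw=.04)
```

```text
dist/row 15.4 deg/row 0.87
[0.04, -0.0009, 0.0008, 0.0153, 0.0, -0.03, 0.87] ,
[0.04, -0.0009, 0.0008, 0.0153, 0.0, -0.03, 0.87] ,
[0.04, -0.0009, 0.0008, 0.0153, 0.0, -0.03, 0.87] ,
[0.04, -0.0009, 0.0008, 0.0153, 0.0, -0.03, 0.87] ,
```

Call:
move_arm(targets=[[0.04, -0.001, 0.001, 0.0155, 0, 0, 0.9], [0.04, -0.001, 0.001, 0.0155, 0, 0, 0.9], [0.04, -0.001, 0.001, 0.015, 0, 0, 0.9], [0.04, -0.001, 0, 0.015, 0, 0, 0.8], [0.0, 0, 0, 0, 0, 0, 0]])

```text
clock: 8.52
tcp_pos: [637.3, -173.7, 75.2]
ee_rot: [-0.014, 0.987, -0.097, 0.128]
wrist_force: [-0.7, 0.1, -0.4]
finger_gap: 0.336
gripper_force: 0.0
```

Call:
move_arm(targets=[[0.0, 0, 0, 0, 0, 0, 0], [0.0, 0, 0, 0, 0, 0, 0], [0.0, 0, 0, 0, 0, 0, 0], [0.0, 0, 0, 0, 0, 0, 0], [0.0, 0, 0, 0, 0, 0, -5]])

```text
clock: 8.93
tcp_pos: [638.4, -175.9, 78.3]
ee_rot: [-0.006, 0.99, -0.055, 0.13]
wrist_force: [1.6, -4.2, -6.8]
finger_gap: 0.131
gripper_force: 30.4
```

Call:
move_arm(targets=[[0.0, 0, 0, 0, 0, 0, -7], [0.0, 0, 0, 0, 0, 0, -7], [0.0, 0, 0, 0, 0, 0, -7], [0.0, 0, 0, 0, 0, 0, -7], [0.0, 0, 0, 0, 0, 0, -7]])

```text
clock: 9.35
tcp_pos: [636.6, -176.9, 78.4]
ee_rot: [0.031, 0.962, 0.24, 0.125]
wrist_force: [-5.7, -2.0, 1.2]
finger_gap: 0.134
gripper_force: 211.7
```

Call:
move_arm(targets=[[0.0, 0, 0, 0, 0, 0, -7], [0.0, 0, 0, 0, 0, 0, -7], [0.0, 0, 0, 0, 0, 0, -7], [0.0, 0, 0, 0, 0, 0, -7], [0.0, 0, 0, 0, 0, 0, -7]])

```text
clock: 9.77
tcp_pos: [636.7, -178.0, 78.5]
ee_rot: [0.062, 0.856, 0.501, 0.114]
wrist_force: [-4.2, 1.7, 1.8]
finger_gap: 0.177
gripper_force: 507.0
```

Call:
move_arm(targets=[[0.0, 0, 0, 0, 0, 0, -7], [0.0, 0, 0, 0, 0, 0, -7], [0.0, 0, 0, 0, 0, 0, -5], [0.0, 0, 0, 0, 0, 0, 0], [0.0, 0, 0, 0, 0, 0, 0]])

```text
clock: 10.18
tcp_pos: [637.1, -178.6, 78.6]
ee_rot: [0.075, 0.772, 0.622, 0.107]
wrist_force: [-4.2, 5.2, 4.2]
finger_gap: 0.193
gripper_force: 705.9
```

Run:
```python
from h import *
p,r,s=pose();print(s['clock'],p.round(1),s['joints'].round(2),s['wrist_force'].round(1),s['wrist_torque'].round(2))
x=r.as_matrix()[:,0];print(np.degrees(np.arctan2(x@[C,0,S],x[1])))
```

```text
10.1833 [ 637.1 -178.6   78.6] [ 0.87  0.39 -0.7   1.81  0.23  0.79 -0.12] [-4.2  5.2  4.2] [  6.98   1.07 -21.58]
12.463855322975219
```

```bash
cat > ptr.py <<'E'
from rect import *
import sys
def ptr(f):
    p,r,s=pose(); im=snap('wrist',f)[:,:,::-1]
    A=np.array([-S,0,C]); X=np.array([C,0,S]); Y=np.array([0,1.,0]); O=np.array([644.3,-174.4,63.6])
    a=rectify(im,p,r,O,X,Y,half=50,k=4);b=rectify(im,p,r,O+32*A,X,Y,half=50,k=4)
    h=cv2.cvtColor(a,cv2.COLOR_BGR2HSV); m=((h[...,0]<8)|(h[...,0]>172))&(h[...,1]>120)&(h[...,2]>60)
    y,x=np.nonzero(m); 
    if len(x): print('red n',len(x),'mm',(x.mean()-200)/4,(200-y.mean())/4,'deg',np.degrees(np.arctan2(x.mean()-200,200-y.mean())))
    g=b.min(2)>190; n,l,st,c=cv2.connectedComponentsWithStats(g.astype(np.uint8))
    for i in range(1,n):
        if 60<st[i,4]<3000:
            y,x=np.nonzero(l==i); P=np.c_[x,200*2-y].astype(float); w=np.linalg.svd(P-P.mean(0),full_matrices=False)
            d=w[2][0]; print('white n',st[i,4],'mm',((c[i]-200)/4*[1,-1]).round(1),'axis deg',np.degrees(np.arctan2(d[0],d[1])).round(1),'len',(4*w[1][:2]/np.sqrt(st[i,4])/4).round(1))
    x=r.as_matrix()[:,0];print('tool deg',np.degrees(np.arctan2(x@X,x[1])),s['clock'])
    return np.hstack([a,b])
if __name__=='__main__': cv2.imwrite('pics/r_'+sys.argv[1],ptr(sys.argv[1]))
E
python3 ptr.py w4.png
```

```text
red n 1198 mm 4.597245409015024 32.906719532554256 deg 7.953053145712269
white n 138 mm [-7.9 42.7] axis deg 161.7 len [6.3 1.8]
white n 141 mm [20.7 38.9] axis deg -145.7 len [6.2 1.8]
white n 188 mm [-19.9  34.1] axis deg 133.8 len [8.  1.9]
white n 146 mm [30.7 27.9] axis deg -118.9 len [6.2 1.9]
white n 102 mm [21.2 20.1] axis deg -94.9 len [3.2 2.6]
white n 180 mm [33.9 13.5] axis deg 89.2 len [7.6 1.9]
white n 564 mm [15.6  5.9] axis deg -118.9 len [13.9  3.6]
white n 127 mm [ 4.2 -0. ] axis deg -154.3 len [3.8 2.8]
tool deg 12.463855322975219 10.1833
```

View pics/r_w4.png

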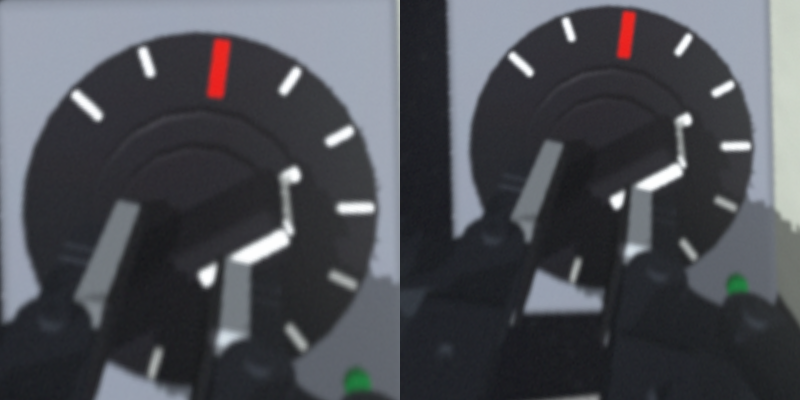

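The rectified view shows the bar lagging at about 62–64° (bar from (175,265) to (295,200)) while the tool stands at 12°, so the hand has turned over the bar. I'll turn back to unload it and then release.

Call:
move_arm(targets=[[0.0, 0, 0, 0, 0, 0, 7], [0.0, 0, 0, 0, 0, 0, 7], [0.0, 0, 0, 0, 0, 0, 7], [0.0, 0, 0, 0, 0, 0, 7], [0.0, 0, 0, 0, 0, 0, 7]])

```text
clock: 10.65
tcp_pos: [636.7, -177.4, 78.2]
ee_rot: [0.047, 0.916, 0.38, 0.121]
wrist_force: [-3.6, 1.1, -0.8]
finger_gap: 0.191
gripper_force: 262.6
```

Call:
move_arm(targets=[[0.0, 0, 0, 0, 0, 0, 7], [0.0, 0, 0, 0, 0, 0, 7], [0.04, 0, 0, 0, 0, 0, 0], [0.04, 0, 0, 0, 0, 0, 0], [0.04, 0, 0, 0, 0, 0, 0]])

```text
clock: 11.07
tcp_pos: [640.4, -173.3, 80.0]
ee_rot: [0.039, 0.948, 0.291, 0.126]
wrist_force: [0.0, -0.8, 0.8]
finger_gap: 0.468
gripper_force: 0.0
```

Call:
move_arm(targets=[[0.04, 0, 0, -0.02, 0, 0, 0], [0.04, 0, 0, -0.035, 0, 0, 0], [0.04, 0, 0, 0, 0, 0, 0], [0.04, 0, 0, 0, 0, 0, 0], [0.04, 0, 0, 0, 0, 0, 0]])

```text
clock: 11.48
tcp_pos: [625.2, -173.7, 132.3]
ee_rot: [0.039, 0.948, 0.289, 0.125]
wrist_force: [-0.5, -0.7, -0.7]
finger_gap: 0.472
gripper_force: 0.0
```

```bash
python3 ptr.py w5.png; python3 -c "
from h import *
p,r,s=pose();print(p,s['wrist_force'],s['joints'].round(2))"
```

```text
red n 1264 mm 4.291732594936711 33.12836234177215 deg 7.381476549689587
white n 160 mm [-1.4 36.6] axis deg 160.8 len [6.1 2.1]
white n 165 mm [29.  32.6] axis deg -144.7 len [6.7 2. ]
white n 205 mm [-14.   27.5] axis deg 133.2 len [7.8 2.1]
white n 154 mm [39.5 20.9] axis deg -118.9 len [6.2 2. ]
white n 115 mm [41.4  5.7] axis deg 88.3 len [4.9 1.9]
white n 184 mm [-12.6 -18.8] axis deg -135.8 len [7.9 1.9]
white n 151 mm [ 30.5 -22. ] axis deg 142.9 len [6.3 1.9]
white n 132 mm [  0.4 -27. ] axis deg -163.5 len [5.4 2. ]
white n 156 mm [ 16.  -28.3] axis deg 170.0 len [6.2 2. ]
tool deg 56.14427420536991 11.4833
[ 624.62902163 -173.74094952  131.25691669] [-1.23981856 -0.14209823 -1.09458663] [ 0.77  0.26 -0.57  1.8   0.11  0.87 -0.81]
```

View pics/r_w5.png

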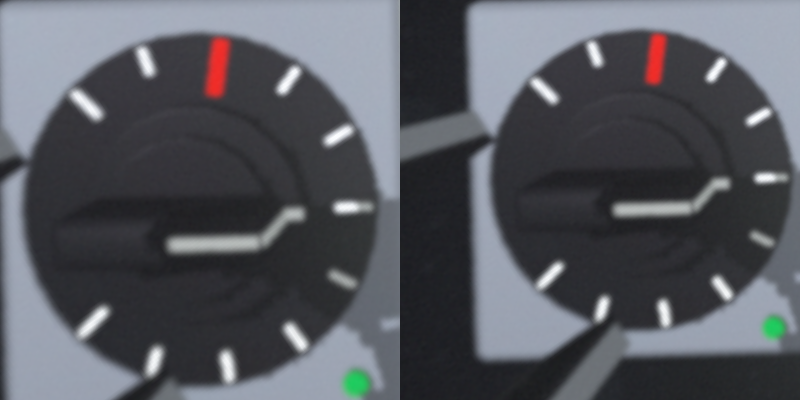

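The dial's pointer now lies at about 89° (line from (168,245) to (262,242)), so it came back with the hand. I'll regrip it centred and slightly higher, and turn in smaller checked steps.

Run:
```python
from h import *
C0=np.array([644.2,-174.8,63.6]);A=np.array([-S,0,C])
a=np.radians(89)
X=np.array([C,0,S]);Y=np.array([0,1,0])
plan(C0+60*A,axes(-A,np.cos(a)*Y+np.sin(a)*X),5,jaw=.05)
```

```text
dist/row 2.1 deg/row 6.56
[0.05, 0.0001, 0.0003, 0.0021, 0.0, 0.0, 6.56] ,
[0.05, 0.0002, 0.0003, 0.0021, 0.0, 0.0, 6.56] ,
[0.05, 0.0002, 0.0003, 0.0021, 0.0, 0.0, 6.56] ,
[0.05, 0.0002, 0.0003, 0.0021, 0.0, 0.0, 6.56] ,
[0.05, 0.0002, 0.0002, 0.0021, 0.0, 0.0, 6.56] |
```

Call:
move_arm(targets=[[0.05, 0, 0, 0.002, 0, 0, 6.5], [0.05, 0, 0.001, 0.002, 0, 0, 6.5], [0.05, 0, 0, 0.002, 0, 0, 6.5], [0.05, 0, 0.001, 0.002, 0, 0, 6.5], [0.05, 0, 0, 0.002, 0, 0, 6.5]])

```text
clock: 11.95
tcp_pos: [627.4, -175.9, 120.3]
ee_rot: [0.001, 0.992, 0.008, 0.13]
wrist_force: [0.3, 0.8, 0.6]
finger_gap: 0.591
gripper_force: 0.0
```

Call:
move_arm(targets=[[0.05, 0, 0, 0.02, 0, 0, 0], [0.05, 0, 0, 0.02, 0, 0, 0], [0.0, 0, 0, 0, 0, 0, 0], [0.0, 0, 0, 0, 0, 0, 0], [0.0, 0, 0, 0, 0, 0, 0]], squeeze=40)

```text
clock: 12.37
tcp_pos: [638.3, -176.0, 83.4]
ee_rot: [0.001, 0.991, 0.01, 0.13]
wrist_force: [0.1, -0.1, -0.1]
finger_gap: 0.166
gripper_force: 0.0
```

Call:
move_arm(targets=[[0.0, 0, 0, 0, 0, 0, 0], [0.0, 0, 0, 0, 0, 0, 0], [0.0, 0, 0, 0, 0, 0, -5], [0.0, 0, 0, 0, 0, 0, -5], [0.0, 0, 0, 0, 0, 0, 0]])

```text
clock: 12.78
tcp_pos: [638.3, -176.5, 83.8]
ee_rot: [0.012, 0.987, 0.094, 0.13]
wrist_force: [1.6, 1.0, -0.9]
finger_gap: 0.128
gripper_force: 74.3
```

```bash
python3 -c "
from h import *
p,r,s=pose();print(p,s['wrist_force'],s['wrist_torque'],s['joints'].round(2))
x=r.as_matrix()[:,0];print(np.degrees(np.arctan2(x@[C,0,S],x[1])))"
```

```text
[ 638.29918239 -176.52661407   83.83310033] [ 1.6242786   0.98298512 -0.92814561] [ 0.7782029   0.28627104 -1.71905395] [ 0.7   0.33 -0.5   1.81  0.13  0.78 -1.22]
79.1416790772024
```

```bash
sed -i "s/g=b.min(2)>190/g=b.min(2)>130/" ptr.py; sed -i "s/if 60<st\[i,4\]<3000/if 60<st[i,4]<3000 and np.hypot(*(c[i]-200))<110/" ptr.py; python3 ptr.py w6.png
```

```text
red n 1141 mm 4.104075372480281 33.50065731814198 deg 6.984350034317821
white n 769 mm [13.2 -1.6] axis deg -93.6 len [21.9  2.9]
white n 452 mm [-21.4  -7.5] axis deg 169.4 len [12.7  3.6]
tool deg 79.1416790772024 12.7833
```

View pics/r_w6.png

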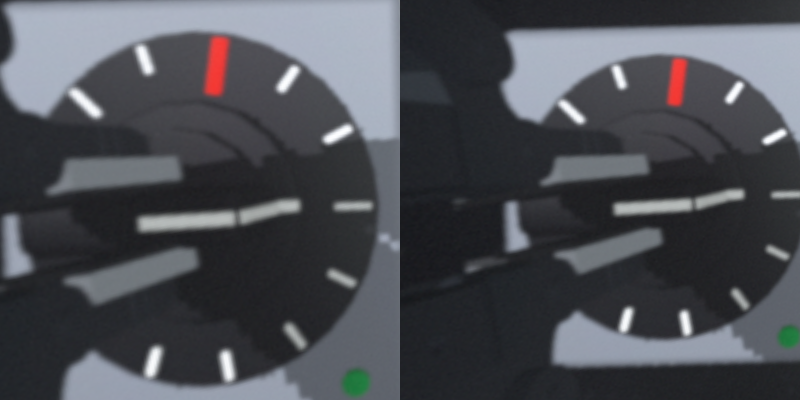

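The bar lies at about 86° (line from (138,224) to (237,217)) while the tool stands at 79°, so the dial resists in this hand orientation. I'll flip the hand half a turn, as it was in the first, free-running grasp.

Call:
move_arm(targets=[[0.0, 0, 0, 0, 0, 0, 7], [0.05, 0, 0, 0, 0, 0, 0], [0.05, 0, 0, 0, 0, 0, 0], [0.05, 0, 0, -0.02, 0, 0, 0], [0.05, 0, 0, -0.03, 0, 0, 0]])

```text
clock: 13.25
tcp_pos: [623.4, -175.6, 129.2]
ee_rot: [0.004, 0.991, 0.038, 0.128]
wrist_force: [0.6, -0.4, -0.2]
finger_gap: 0.582
gripper_force: 0.0
```

Call:
move_arm(targets=[[0.05, 0, 0, 0, 0, 0, -7], [0.05, 0, 0, 0, 0, 0, -7], [0.05, 0, 0, 0, 0, 0, -7], [0.05, 0, 0, 0, 0, 0, -7], [0.05, 0, 0, 0, 0, 0, -7]])

```text
clock: 13.67
tcp_pos: [625.6, -176.6, 132.4]
ee_rot: [0.045, 0.933, 0.336, 0.123]
wrist_force: [0.3, 0.8, -0.4]
finger_gap: 0.586
gripper_force: 0.0
```

Call:
move_arm(targets=[[0.05, 0, 0, 0, 0, 0, -7], [0.05, 0, 0, 0, 0, 0, -7], [0.05, 0, 0, 0, 0, 0, -7], [0.05, 0, 0, 0, 0, 0, -7], [0.05, 0, 0, 0, 0, 0, -7]])

```text
clock: 14.08
tcp_pos: [625.6, -176.6, 132.3]
ee_rot: [0.08, 0.788, 0.601, 0.104]
wrist_force: [0.3, -0.0, -0.9]
finger_gap: 0.584
gripper_force: 0.0
```

```bash
python3 ptr.py w7.png
python3 - <<'E'
from h import *
p,r,s=pose();print(p,s['joints'].round(2),s['wrist_force'].round(1))
E
```

```text
red n 1289 mm 4.271140418929406 33.02986811481769 deg 7.368113829124355
white n 119 mm [24.6  8.3] axis deg 72.6 len [3.4 2.8]
white n 1334 mm [13.3 -1.9] axis deg -92.7 len [23.3  4.8]
white n 230 mm [  9.2 -23. ] axis deg 171.9 len [6.5 2.8]
tool deg 15.320679261107125 14.0833
[ 625.60819658 -176.5686931   132.21040908] [ 0.87  0.28 -0.68  1.79  0.16  0.87 -0.12] [ 0.4 -0.2  0.7]
```

Dial still at about 87–88°. I'll push the pointer end round with the closed fingertips instead, which gives a clear force reading too.

```bash
cat > push.py <<'E'
from h import *
C0=np.array([644.2,-174.8,63.6]);A=np.array([-S,0,C]);X=np.array([C,0,S]);Y=np.array([0,1,0])
def fp(b,lat,h,u0=17):
    b=np.radians(b); return C0+u0*(np.sin(b)*X+np.cos(b)*Y)-lat*(-np.cos(b)*X+np.sin(b)*Y)+h*A
def tl(a): a=np.radians(a); return axes(-A,np.cos(a)*Y+np.sin(a)*X)
E
python3 - <<'E'
from push import *
f=None
plan(fp(88,27,68),tl(15),3,jaw=0)
f=(fp(88,27,68),tl(15)); plan(fp(88,27,14),tl(15),2,f,0)
f=(fp(88,27,14),tl(15)); plan(fp(88,17,14),tl(15),2,f,0)
f=(fp(88,17,14),tl(15)); plan(fp(78,17,14),tl(5),3,f,0)
E
```

```text
dist/row 10.2 deg/row 0.03
[0, -0.0064, 0.008, 0.001, 0.02, 0.02, -0.01] ,
[0, -0.0064, 0.008, 0.001, 0.02, 0.02, -0.01] ,
[0, -0.0064, 0.008, 0.001, 0.02, 0.02, -0.01] ,
dist/row 27.0 deg/row 0.0
[0, 0.0, 0.0, 0.027, 0.0, 0.0, 0.0] ,
[0, 0.0, 0.0, 0.027, 0.0, 0.0, 0.0] ,
dist/row 5.0 deg/row 0.0
[0, 0.0048, -0.0015, 0.0, 0.0, 0.0, 0.0] ,
[0, 0.0048, -0.0015, 0.0, 0.0, 0.0, 0.0] ,
dist/row 1.4 deg/row 3.33
[0, 0.0013, 0.0005, -0.0, -0.0, 0.0, -3.33] ,
[0, 0.0013, 0.0006, -0.0, -0.0, 0.0, -3.33] ,
[0, 0.0012, 0.0007, -0.0, -0.0, 0.0, -3.33] ,
```

Call:
move_arm(targets=[[0, -0.0065, 0.008, 0.001, 0, 0, 0], [0, -0.0065, 0.008, 0.001, 0, 0, 0], [0, -0.0065, 0.008, 0.001, 0, 0, 0], [0, 0, 0, 0, 0, 0, 0], [0, 0, 0, 0, 0, 0, 0]])

```text
clock: 14.55
tcp_pos: [643.5, -203.0, 133.1]
ee_rot: [0.079, 0.792, 0.596, 0.104]
wrist_force: [0.4, 0.3, -0.4]
finger_gap: -0.0
gripper_force: 0.0
```

Call:
move_arm(targets=[[0, 0, 0, 0.027, 0, 0, 0], [0, 0, 0, 0.027, 0, 0, 0], [0, 0.005, -0.0015, 0, 0, 0, 0], [0, 0.005, -0.0015, 0, 0, 0, 0], [0, 0, 0, 0, 0, 0, 0]])

```text
clock: 14.97
tcp_pos: [655.6, -194.1, 79.9]
ee_rot: [0.079, 0.792, 0.597, 0.102]
wrist_force: [1.7, -5.9, -3.5]
finger_gap: -0.003
gripper_force: 2.8
```

Call:
move_arm(targets=[[0, 0.0013, 0.0005, 0, 0, 0, -3.3], [0, 0.0013, 0.0006, 0, 0, 0, -3.3], [0, 0.0012, 0.0007, 0, 0, 0, -3.3], [0, 0, 0, 0, 0, 0, 0], [0, 0, 0, 0, 0, 0, 0]])

```text
clock: 15.38
tcp_pos: [657.6, -193.3, 80.5]
ee_rot: [0.088, 0.738, 0.662, 0.094]
wrist_force: [1.3, -8.8, -6.4]
finger_gap: -0.001
gripper_force: 4.5
```

```bash
python3 ptr.py w8.png
python3 - <<'E'
from h import *
p,r,s=pose();print(p,s['joints'].round(2),s['wrist_force'].round(1),s['wrist_torque'].round(2))
E
```

```text
red n 1163 mm 4.524935511607907 32.988392089423904 deg 7.810378730414393
white n 125 mm [25.2  9.7] axis deg -104.1 len [3.7 2.8]
white n 1242 mm [13.5 -2. ] axis deg -93.1 len [23.6  4.5]
tool deg 6.169444916366812 15.3833
[ 657.56666654 -193.3234417    80.53776111] [ 0.83  0.42 -0.66  1.75  0.28  0.81 -0.03] [ 1.3 -9.6 -5.5] [-1.93  0.37 -0.49]
```

Call:
move_arm(targets=[[0, 0.003, 0, 0, 0, 0, 0], [0, 0.003, 0, 0, 0, 0, 0], [0, 0.003, 0, 0, 0, 0, 0], [0, 0, 0, 0, 0, 0, 0], [0, 0, 0, 0, 0, 0, 0]])

```text
clock: 15.85
tcp_pos: [657.5, -192.9, 80.7]
ee_rot: [0.092, 0.74, 0.66, 0.091]
wrist_force: [1.4, -21.3, -8.6]
finger_gap: -0.002
gripper_force: 10.5
```

```bash
python3 ptr.py w9.png
python3 - <<'E'
from h import *
p,r,s=pose();print(p,s['joints'].round(2),s['wrist_force'].round(1),s['wrist_torque'].round(2))
snap('scene','s9.png');snap('side','d9.png')
w=cv2.imread('pics/w9.png');a=cv2.imread('pics/s9.png');b=cv2.imread('pics/d9.png')
g=np.array([640,-175,85.])
def crop(im,n,h):
    u,v=proj(n,g)[0].astype(int); return cv2.resize(im[v-h:v+h,u-h:u+h],(280,280),interpolation=cv2.INTER_CUBIC)
r6=cv2.resize(cv2.imread('pics/r_w9.png'),(560,280))
top=cv2.resize(w,(480,300));
o=np.zeros((590,800,3),np.uint8);o[:300,:480]=top;o[:280,490:770]=crop(a,'scene',45);o[305:585,490:770]=crop(b,'side',45)
o[305:585,:480]=cv2.resize(cv2.imread('pics/r_w9.png'),(480,280))
cv2.imwrite('pics/comp.png',o)
E
```

```text
red n 1169 mm 4.494011976047901 33.054319931565445 deg 7.7423695053965895
white n 124 mm [25.3 10.2] axis deg -108.7 len [3.8 2.7]
white n 1248 mm [13.5 -1.9] axis deg -93.4 len [23.7  4.5]
tool deg 6.409988992884167 15.85
[ 657.48325115 -192.88347608   80.697217  ] [ 0.82  0.42 -0.66  1.75  0.29  0.81 -0.05] [  1.2 -21.2  -8.3] [-4.41  0.31 -1.05]
```

View composite.

View pics/comp.png

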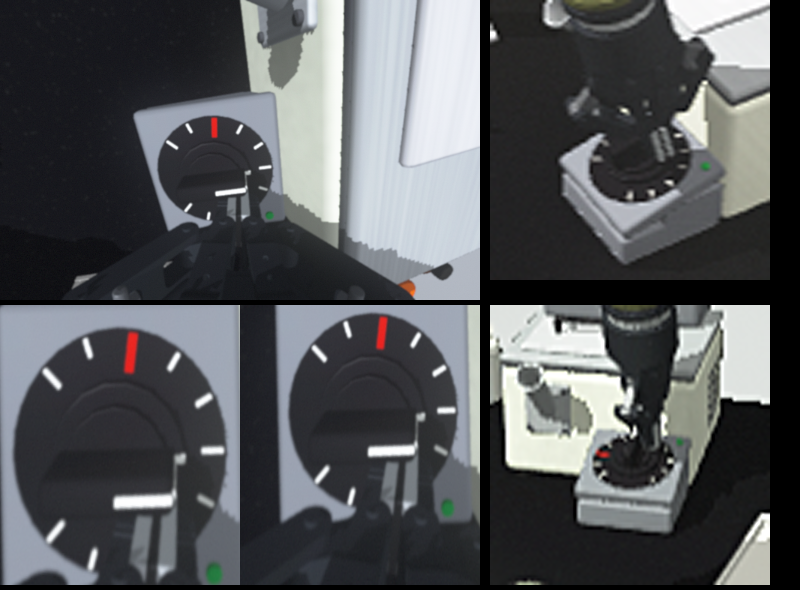

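The composite shows the closed fingertips against the lower side of the bar's pointer end; the bar lies at about 88° and there is no visible obstruction. I'll test whether the dial runs freely the other way by pushing its opposite end.

Call:
move_arm(targets=[[0, -0.009, 0, 0, 0, 0, 0], [0, -0.006, 0, -0.03, 0, 0, 0], [0, 0, -0.034, 0, 0, 0, 0], [0, 0, 0, 0.03, 0, 0, 0], [0, 0, 0, 0, 0, 0, 0]])

```text
clock: 16.42
tcp_pos: [623.8, -191.2, 70.8]
ee_rot: [0.087, 0.738, 0.663, 0.096]
wrist_force: [-2.0, -2.5, -0.4]
finger_gap: 0.002
gripper_force: 1.8
```

Call:
move_arm(targets=[[0, 0.005, 0, 0, 0, 0, 0], [0, 0.004, 0, 0, 0, 0, 0], [0, 0.004, 0, 0, 0, 0, 0], [0, 0.004, 0, 0, 0, 0, 0], [0, 0, 0, 0, 0, 0, 0]])

```text
clock: 16.83
tcp_pos: [623.2, -176.3, 71.1]
ee_rot: [0.085, 0.738, 0.663, 0.092]
wrist_force: [-9.7, -5.4, -1.0]
finger_gap: -0.001
gripper_force: 4.2
```

```bash
python3 ptr.py w10.png
python3 - <<'E'
from h import *
p,r,s=pose();print(p,s['wrist_force'].round(1),s['wrist_torque'].round(2))
E
```

```text
red n 1185 mm 4.8198312236286895 32.93396624472574 deg 8.326035956211411
white n 852 mm [-22.3   8.3] axis deg -169.5 len [18.7  3.9]
white n 1147 mm [-14.3   4.6] axis deg -174.9 len [25.4  4.5]
white n 145 mm [26.6  1.1] axis deg 117.2 len [6.  1.9]
white n 88 mm [-22.5  -3.6] axis deg -178.2 len [3.3 2.3]
white n 300 mm [-0.6 -9.1] axis deg -177.3 len [7.9 3.1]
white n 136 mm [ 17.3 -10.1] axis deg 143.0 len [6.1 1.8]
tool deg 6.1528605521713 16.8333
[ 623.30071196 -175.97788905   71.16161525] [-9.8 -5.8 -0.4] [-1.17  2.18 -0.37]
```

Call:
move_arm(targets=[[0, -0.006, -0.004, 0, 0, 0, 0], [0, -0.006, -0.004, 0, 0, 0, 0], [0.05, 0, 0.01, -0.03, 0, 0, 0], [0.05, 0.01, 0.015, -0.025, 0, 0, 0], [0.05, 0, 0, 0, 0, 0, 0]])

```text
clock: 17.3
tcp_pos: [636.0, -175.5, 138.6]
ee_rot: [0.092, 0.735, 0.664, 0.101]
wrist_force: [1.4, 0.6, 1.5]
finger_gap: 0.422
gripper_force: 0.0
```

```bash
cat >> ptr.py <<'E'
def dial(f):
    p,r,s=pose(); im=snap('wrist',f)[:,:,::-1]
    A=np.array([-S,0,C]); X=np.array([C,0,S]); Y=np.array([0,1.,0]); O=np.array([644.2,-174.8,63.6])
    a=rectify(im,p,r,O,X,Y,half=50,k=4);b=rectify(im,p,r,O+32*A,X,Y,half=50,k=4).min(2).astype(float)
    h=cv2.cvtColor(a,cv2.COLOR_BGR2HSV); m=((h[...,0]<8)|(h[...,0]>172))&(h[...,1]>120)&(h[...,2]>60)
    y,x=np.nonzero(m); red=((x.mean()-200)/4,(200-y.mean())/4)
    # panel-disc centre: red tick centre is 33.7mm from it; use as a shift check
    best=[]
    for dx in range(-24,25,4):
      for dy in range(-24,25,4):
        for t in range(0,360,2):
            q=np.radians(t);u=np.array([np.sin(q),-np.cos(q)]);n=np.array([u[1],-u[0]]);c0=np.array([200+dx,200+dy])
            on=[b[tuple((c0+u*k)[::-1].astype(int))] for k in range(12,84,8)]
            o1=[b[tuple((c0+u*k+n*20)[::-1].astype(int))] for k in range(12,84,8)]
            o2=[b[tuple((c0+u*k-n*20)[::-1].astype(int))] for k in range(12,84,8)]
            best.append((min(on)-max(max(o1),max(o2)),t,dx/4,-dy/4))
    best.sort(reverse=True); print('red',np.round(red,1),'dial',best[:4])
    x=r.as_matrix()[:,0];print('tool deg',np.degrees(np.arctan2(x@X,x[1])),s['clock'],p.round(1),s['wrist_force'].round(1),s['joints'].round(2)[-1])
E
python3 -c "
import ptr;ptr.dial('w11.png')"
```

```text
red [ 4.6 33.4] dial [(np.float64(136.0), 182, 0.0, -3.0), (np.float64(126.0), 180, -1.0, -3.0), (np.float64(124.0), 178, -1.0, -3.0), (np.float64(123.0), 180, -1.0, -4.0)]
tool deg 5.848511456554001 17.3 [ 636.  -175.5  138.6] [1.4 0.6 1.5] 0.02
```

Call:
move_arm(targets=[[0.05, 0, -0.006, 0, 0, 0, -4], [0.05, 0, -0.0055, 0.02, 0, 0, 0], [0.05, 0, 0, 0.02, 0, 0, 0], [0.05, 0, 0, 0.0165, 0, 0, 0], [0.0, 0, 0, 0, 0, 0, 0]], squeeze=25)

```text
clock: 17.77
tcp_pos: [635.4, -175.8, 72.7]
ee_rot: [0.091, 0.713, 0.689, 0.096]
wrist_force: [0.5, -1.3, 0.2]
finger_gap: 0.46
gripper_force: 0.0
```

Call:
move_arm(targets=[[0.0, 0, 0, 0, 0, 0, 0], [0.0, 0, 0, 0, 0, 0, 0], [0.0, 0, 0, 0, 0, 0, 0], [0.0, 0, 0, 0, 0, 0, 7], [0.0, 0, 0, 0, 0, 0, 7]])

```text
clock: 18.18
tcp_pos: [641.7, -175.6, 77.2]
ee_rot: [0.084, 0.792, 0.594, 0.112]
wrist_force: [23.2, -0.4, -11.1]
finger_gap: 0.131
gripper_force: 31.2
```

Call:
move_arm(targets=[[0.0, 0, 0, 0, 0, 0, 7], [0.0, 0, 0, 0, 0, 0, 7], [0.0, 0, 0, 0, 0, 0, 7], [0.0, 0, 0, 0, 0, 0, 7], [0.0, 0, 0, 0, 0, 0, 0]])

```text
clock: 18.6
tcp_pos: [642.1, -175.7, 77.3]
ee_rot: [0.055, 0.912, 0.385, 0.129]
wrist_force: [24.8, -2.0, -11.2]
finger_gap: 0.131
gripper_force: 31.1
```

```bash
python3 -c "
from h import *
p,r,s=pose();print(p,s['wrist_force'].round(1),s['wrist_torque'].round(2),s['joints'].round(2))
x,y,z=r.as_matrix().T;print(np.degrees(np.arctan2(x@[C,0,S],x[1])),'axial torque',s['wrist_torque']@z)"
```

```text
[ 642.10836309 -175.73583372   77.32322774] [ 24.8  -2.  -11.2] [-0.29 -3.78 -0.08] [ 0.74  0.35 -0.56  1.82  0.17  0.75 -0.64]
44.192077187854856 axial torque -0.003563702742639528
```

Call:
move_arm(targets=[[0.0, 0, 0.003, 0, 0, 0, 7], [0.0, 0, 0.003, 0, 0, 0, 7], [0.0, 0, 0, -0.002, 0, 0, 7], [0.0, 0, 0, 0, 0, 0, 5], [0.0, 0, 0, 0, 0, 0, 0]])

```text
clock: 19.02
tcp_pos: [642.4, -176.2, 77.4]
ee_rot: [0.021, 0.976, 0.172, 0.134]
wrist_force: [19.5, 4.1, -12.9]
finger_gap: 0.128
gripper_force: 31.0
```

```bash
cat > t.py <<'E'
from h import *
p,r,s=pose();x,y,z=r.as_matrix().T
print(s['clock'],p.round(1),s['wrist_force'].round(1),'j',s['joints'].round(2),'tool',np.degrees(np.arctan2(x@[C,0,S],x[1])).round(1),'axial',(s['wrist_torque']@z).round(2))
E
python3 t.py;python3 -c "
import ptr;ptr.dial('w12.png')"
```

```text
19.0167 [ 642.4 -176.2   77.4] [ 19.5   4.1 -12.9] j [ 0.68  0.34 -0.47  1.82  0.12  0.76 -1.05] tool 70.0 axial 0.01
red [ 4.1 33.7] dial [(np.float64(100.0), 246, -3.0, -3.0), (np.float64(83.0), 248, -3.0, -3.0), (np.float64(78.0), 250, -3.0, -3.0), (np.float64(74.0), 248, -2.0, -3.0)]
tool deg 70.04400849746985 19.0167 [ 642.4 -176.2   77.4] [ 19.5   4.1 -12.9] -1.05
```

Turning clockwise the dial passed the last tick (now at about 248°) with no resistance, yet counter-clockwise it stops hard with the pointer near 88°, mid-scale. So the mechanism's travel does not match the printed scale. I'll turn back to that stop in this grasp to check that it repeats.

Call:
move_arm(targets=[[0.0, 0.004, 0.001, 0, 0, 0, -5], [0.0, 0, 0, 0, 0, 0, -7], [0.0, 0, 0, 0, 0, 0, -7], [0.0, 0, 0, 0, 0, 0, -7], [0.0, 0, 0, 0, 0, 0, -7]])

```text
clock: 19.48
tcp_pos: [642.3, -175.8, 77.3]
ee_rot: [0.057, 0.885, 0.446, 0.119]
wrist_force: [6.7, 6.1, -5.0]
finger_gap: 0.132
gripper_force: 32.6
```

Call:
move_arm(targets=[[0.0, 0, 0, 0, 0, 0, -7], [0.0, 0, 0, 0, 0, 0, -7], [0.0, 0, 0, 0, 0, 0, -7], [0.0, 0, 0, 0, 0, 0, -7], [0.0, 0, 0, 0, 0, 0, -7]])

```text
clock: 19.9
tcp_pos: [641.8, -175.7, 77.2]
ee_rot: [0.09, 0.71, 0.692, 0.096]
wrist_force: [5.0, 5.6, -3.8]
finger_gap: 0.132
gripper_force: 32.7
```

Call:
move_arm(targets=[[0.0, 0, 0, 0, 0, 0, -7], [0.0, 0, 0, 0, 0, 0, -7], [0.0, 0, 0, 0, 0, 0, -7], [0.0, 0, 0, 0, 0, 0, -7], [0.0, 0, 0, 0, 0, 0, -7]])

```text
clock: 20.32
tcp_pos: [641.4, -175.8, 77.0]
ee_rot: [0.114, 0.469, 0.873, 0.064]
wrist_force: [3.6, 5.7, -4.6]
finger_gap: 0.133
gripper_force: 32.7
```

Call:
move_arm(targets=[[0.0, 0, 0, 0, 0, 0, -7], [0.0, 0, 0, 0, 0, 0, -7], [0.0, 0, 0, 0, 0, 0, -7], [0.0, 0, 0, 0, 0, 0, -7], [0.0, 0, 0, 0, 0, 0, 0]])

```text
clock: 20.73
tcp_pos: [641.1, -176.1, 76.9]
ee_rot: [0.126, 0.245, 0.961, 0.035]
wrist_force: [3.5, 5.5, -3.3]
finger_gap: 0.132
gripper_force: 33.0
```

```bash
python3 t.py;python3 -c "
import ptr;ptr.dial('w13.png')"
```

```text
20.7333 [ 641.1 -176.1   76.9] [ 3.5  5.5 -3.3] j [ 1.03  0.47 -0.92  1.8   0.43  0.82  1.02] tool -61.4 axial -0.04
red [ 5.5 33.5] dial [(np.float64(156.0), 116, 1.0, -3.0), (np.float64(152.0), 118, 1.0, -2.0), (np.float64(151.0), 112, 0.0, -3.0), (np.float64(150.0), 120, 1.0, -2.0)]
tool deg -61.40186567044607 20.7333 [ 641.1 -176.1   76.9] [ 3.5  5.5 -3.3] 1.02
```

Call:
move_arm(targets=[[0.0, 0, 0, 0, 0, 0, -7], [0.0, 0, 0, 0, 0, 0, -7], [0.0, 0, 0, 0, 0, 0, -7], [0.0, 0, 0, 0, 0, 0, -3], [0.0, 0, 0, 0, 0, 0, 0]])

```text
clock: 21.2
tcp_pos: [641.1, -176.5, 77.0]
ee_rot: [0.131, 0.041, 0.991, 0.008]
wrist_force: [2.2, 5.6, -2.6]
finger_gap: 0.134
gripper_force: 32.9
```

```bash
python3 t.py
```

```text
21.2 [ 641.1 -176.5   77. ] [ 2.2  5.6 -2.6] j [ 1.09  0.51 -1.01  1.8   0.5   0.84  1.39] tool -85.2 axial -0.05
```

Call:
move_arm(targets=[[0.0, 0, 0, 0, 0, 0, -3], [0.0, 0, 0, 0, 0, 0, -3], [0.0, 0, 0, 0, 0, 0, -3], [0.0, 0, 0, 0, 0, 0, -3], [0.0, 0, 0, 0, 0, 0, 0]])

```text
clock: 21.62
tcp_pos: [641.0, -176.6, 77.0]
ee_rot: [0.131, -0.06, 0.99, -0.005]
wrist_force: [2.6, 6.1, -3.1]
finger_gap: 0.129
gripper_force: 54.9
```

```bash
python3 t.py;python3 -c "
import ptr;ptr.dial('w14.png')"
```

```text
21.6167 [ 641.  -176.6   77. ] [ 2.6  6.1 -3.1] j [ 1.11  0.53 -1.05  1.79  0.54  0.86  1.57] tool -96.9 axial 1.32
red [ 5.5 33.9] dial [(np.float64(86.0), 90, 1.0, -2.0), (np.float64(81.0), 88, 1.0, -3.0), (np.float64(74.0), 88, 2.0, -2.0), (np.float64(74.0), 84, 2.0, -3.0)]
tool deg -96.93754332995756 21.6167 [ 641.  -176.6   77. ] [ 2.6  6.1 -3.1] 1.57
```

The stop repeats with the pointer at about 88° (torque builds up from tool −91°). That must be the joint's lower end (0 rad), so the idle value of 0.942 rad is 54° clockwise of it. I'll set that.

Call:
move_arm(targets=[[0.0, 0, 0, 0, 0, 0, 7], [0.0, 0, 0, 0, 0, 0, 7], [0.0, 0, 0, 0, 0, 0, 7], [0.0, 0, 0, 0, 0, 0, 7], [0.0, 0, 0, 0, 0, 0, 7]])

```text
clock: 22.08
tcp_pos: [641.1, -176.1, 77.0]
ee_rot: [0.126, 0.241, 0.962, 0.034]
wrist_force: [4.1, 5.5, -4.3]
finger_gap: 0.133
gripper_force: 32.8
```

Call:
move_arm(targets=[[0.0, 0, 0, 0, 0, 0, 7], [0.0, 0, 0, 0, 0, 0, 7], [0.0, 0, 0, 0, 0, 0, 7], [0.0, 0, 0, 0, 0, 0, 4], [0.0, 0, 0, 0, 0, 0, 0]])

```text
clock: 22.5
tcp_pos: [641.4, -175.8, 77.0]
ee_rot: [0.116, 0.442, 0.887, 0.061]
wrist_force: [3.7, 6.3, -3.8]
finger_gap: 0.132
gripper_force: 32.8
```

```bash
python3 t.py;python3 -c "
import ptr;ptr.dial('w15.png')"
```

```text
22.5 [ 641.4 -175.8   77. ] [ 3.7  6.3 -3.8] j [ 0.96  0.43 -0.83  1.8   0.35  0.81  0.65] tool -37.0 axial 0.02
red [ 5.2 33.4] dial [(np.float64(110.0), 146, 1.0, -2.0), (np.float64(104.0), 140, 0.0, -3.0), (np.float64(102.0), 150, 2.0, -2.0), (np.float64(102.0), 144, 1.0, -3.0)]
tool deg -36.96646785858935 22.5 [ 641.4 -175.8   77. ] [ 3.7  6.3 -3.8] 0.65
```

The dial is set at about 142°, so I'm letting go and heading for the rod.

```bash
cat > rod.py <<'E'
from h import *
def tool_for(heading,pitch,a):
    """rod heading (deg), pitch nose-down (deg), tool tilt a relative to the rod normal; tool x back"""
    ps,pt=np.radians(heading),np.radians(pitch); hx=np.array([np.cos(ps),np.sin(ps),0]);up=np.array([0,0,1.])
    rx=np.cos(pt)*hx-np.sin(pt)*up; rz=np.sin(pt)*hx+np.cos(pt)*up; a=np.radians(a)
    tz=np.sin(a)*rx-np.cos(a)*rz
    return rx,rz,tz,axes(tz,-rx)
E
python3 - <<'E'
from rod import *
rx,rz,tz,Rt=tool_for(-7.8,0,30); G=np.array([508.5,165.5,66]); pre=G-71*tz; print('pre',pre.round(1))
p,r,_=pose(); A=-r.as_matrix()[:,2]; p1=p+60*A
import h
V=np.array([560,-40,290.]); Rv=R.from_rotvec((Rt*r.inv()).as_rotvec()*.6)*r
plan(V,Rv,7,(p1,r)); plan(pre,Rt,8,(V,Rv))
E
```

```text
pre [473.3 170.3 127.5]
dist/row 30.9 deg/row 4.12
[0.0854, 0.0176, 0.0092, -0.0237, -0.33, -1.31, -3.89] ,
[0.0854, 0.0164, 0.0104, -0.0241, -0.33, -1.31, -3.89] ,
[0.0854, 0.0151, 0.0117, -0.0244, -0.33, -1.31, -3.89] ,
[0.0854, 0.0137, 0.0128, -0.0246, -0.33, -1.31, -3.89] ,
[0.0854, 0.0122, 0.0138, -0.0248, -0.33, -1.31, -3.89] |
[0.0854, 0.0107, 0.0147, -0.025, -0.33, -1.31, -3.89] ,
[0.0854, 0.0091, 0.0155, -0.0252, -0.33, -1.31, -3.89] ,
dist/row 34.9 deg/row 2.4
[0.0854, 0.0279, 0.0168, 0.0126, -0.19, -0.76, -2.27] ,
[0.0854, 0.0274, 0.0179, 0.0123, -0.19, -0.76, -2.27] ,
[0.0854, 0.0268, 0.0189, 0.012, -0.19, -0.76, -2.27] ,
[0.0854, 0.0262, 0.0199, 0.0117, -0.19, -0.76, -2.27] ,
[0.0854, 0.0256, 0.0209, 0.0114, -0.19, -0.76, -2.27] |
[0.0854, 0.0249, 0.0219, 0.0112, -0.19, -0.76, -2.27] ,
[0.0854, 0.0241, 0.0228, 0.0109, -0.19, -0.76, -2.27] ,
[0.0854, 0.0234, 0.0237, 0.0107, -0.19, -0.76, -2.27] ,
```

Call:
move_arm(targets=[[0.05, 0, 0, 0, 0, 0, 0], [0.05, 0, 0, 0, 0, 0, 0], [0.05, 0, 0, 0, 0, 0, 0], [0.05, 0, 0, -0.025, 0, 0, 0], [0.05, 0, 0, -0.035, 0, 0, 0]])

```text
clock: 22.97
tcp_pos: [622.6, -180.4, 132.3]
ee_rot: [0.113, 0.443, 0.887, 0.058]
wrist_force: [-0.3, -0.2, 0.9]
finger_gap: 0.585
gripper_force: 0.0
```

Call:
move_arm(targets=[[0.06, 0.0176, 0.009, -0.0237, -0.3, -1.3, -3.9], [0.06, 0.0164, 0.0105, -0.024, -0.3, -1.3, -3.9], [0.06, 0.015, 0.0117, -0.0244, -0.3, -1.3, -3.9], [0.06, 0.0137, 0.0128, -0.0246, -0.3, -1.3, -3.9], [0.06, 0.0122, 0.0138, -0.0248, -0.3, -1.3, -3.9]])

```text
clock: 23.38
tcp_pos: [578.3, -81.7, 245.9]
ee_rot: [0.181, 0.285, 0.941, 0.024]
wrist_force: [-0.4, -0.8, 1.1]
finger_gap: 0.703
gripper_force: 0.0
```

Call:
move_arm(targets=[[0.06, 0.0107, 0.0147, -0.025, -0.3, -1.3, -3.9], [0.06, 0.009, 0.0155, -0.025, -0.3, -1.3, -3.9], [0.06, 0.028, 0.017, 0.0126, -0.2, -0.8, -2.3], [0.06, 0.0274, 0.018, 0.0123, -0.2, -0.8, -2.3], [0.06, 0.027, 0.019, 0.012, -0.2, -0.8, -2.3]])

```text
clock: 23.8
tcp_pos: [531.4, 27.8, 234.8]
ee_rot: [0.226, 0.169, 0.959, -0.002]
wrist_force: [1.2, 0.0, -0.9]
finger_gap: 0.699
gripper_force: 0.0
```

Call:
move_arm(targets=[[0.06, 0.026, 0.02, 0.0117, -0.2, -0.8, -2.3], [0.06, 0.0256, 0.021, 0.0114, -0.2, -0.8, -2.3], [0.06, 0.025, 0.022, 0.011, -0.2, -0.8, -2.3], [0.06, 0.024, 0.023, 0.011, -0.2, -0.8, -2.3], [0.06, 0.0234, 0.0237, 0.0107, -0.2, -0.8, -2.3]])

```text
clock: 24.22
tcp_pos: [477.7, 162.1, 131.5]
ee_rot: [0.258, 0.068, 0.963, -0.021]
wrist_force: [-0.3, 0.4, 0.6]
finger_gap: 0.704
gripper_force: 0.0
```

```bash
cat > c2.py <<'E'
from rod import *
import sys
p,r,s=pose();print(s['clock'],p.round(1),s['joints'].round(2),r.as_matrix().round(2).tolist())
for c in ['wrist','scene','side']:
    snap(c,c+sys.argv[1]+'.png')
    for q in sys.argv[2:]:
        print(c,q,[(np.round(x['point'],1).tolist(),round(x['conf'],2)) for x in robot.spot_point(c,q)][:2])
E
python3 c2.py A rod_handle level_rod rod_tip
python3 - <<'E'
from h import *
# yellow handle axis from the scene and side views at z=79 (top face)
for n in ['wrist','scene','side']:
    im=cv2.imread('pics/%sA.png'%n);h=cv2.cvtColor(im,cv2.COLOR_BGR2HSV)
    m=((h[...,0]>18)&(h[...,0]<32)&(h[...,1]>140)&(h[...,2]>90)).astype(np.uint8)
    k,l,st,c=cv2.connectedComponentsWithStats(m)
    for i in range(1,k):
        if st[i,4]>60: print(n,st[i].tolist(),c[i].round(1),onz(n,c[i],72).round(1))
E
```

```text
24.2167 [477.7 162.1 131.5] [ 0.45 -0.27 -0.96  2.27  0.19  0.62  0.75] [[-0.86, 0.14, 0.49], [0.12, 0.99, -0.08], [-0.5, -0.01, -0.87]]
wrist rod_handle [([509.0, 168.2, 65.4], 0.76)]
wrist level_rod [([563.8, 157.4, 66.1], 0.76)]
wrist rod_tip [([712.6, 131.8, 62.4], 0.57)]
scene rod_handle [([504.7, 168.5, 61.9], 0.97)]
scene level_rod [([566.9, 156.5, 60.2], 0.72), ([715.5, 140.7, 68.2], 0.33)]
scene rod_tip [([713.0, 137.4, 65.0], 0.58)]
side rod_handle [([509.1, 161.8, 69.8], 0.49), ([556.5, -360.5, -3.6], 0.39)]
side level_rod [([568.5, 153.9, 62.3], 0.75)]
side rod_tip [([714.1, 132.0, 63.9], 0.54)]
wrist [319, 168, 23, 72, 1317] [329.2 203.2] [495.8 165.3  72. ]
scene [216, 153, 21, 12, 178] [226.  158.4] [507.  158.4  72. ]
side [205, 221, 14, 14, 116] [211.  227.2] [497.3 163.5  72. ]
```

Run:
```python
from h import *
n='wrist';im=cv2.imread('pics/wristA.png');h=cv2.cvtColor(im,cv2.COLOR_BGR2HSV)
m=((h[...,0]>18)&(h[...,0]<32)&(h[...,1]>140)&(h[...,2]>90))
pl=[];pr=[]
for v in range(172,236,3):
    x=np.nonzero(m[v])[0]
    if len(x): pl.append(onz(n,(x.min(),v),79));pr.append(onz(n,(x.max()+1,v),79))
for q in(np.array(pl),np.array(pr)):
    k=np.polyfit(q[:,0],q[:,1],1);print('x',q[0,0].round(),q[-1,0].round(),'heading',np.degrees(np.arctan(k[0])).round(2),'y@508',np.polyval(k,508).round(1))
# whole-rod outline
o=robot.outline_of('wrist','level_rod')
if o:
    mm=o[0]['mask'];v=np.nonzero(mm.any(1))[0];print(o[0]['conf'],v.min(),v.max())
    c=np.array([onz(n,(np.nonzero(mm[k])[0].mean(),k),69) for k in range(v.min()+2,v.max()-1,4)])
    print(c[:,:2].round(1).tolist())
    k=np.polyfit(c[:,0],c[:,1],1);print(np.degrees(np.arctan(k[0])),np.polyval(k,[508,565,713]).round(1))
```

```text
x 458.0 525.0 heading -9.57 y@508 156.5
x 460.0 527.0 heading -7.56 y@508 170.3
0.93 172 310
[[469.4, 168.2], [473.0, 167.8], [476.8, 167.0], [480.7, 166.5], [484.7, 166.0], [488.8, 165.1], [493.0, 164.6], [497.4, 164.1], [501.9, 163.5], [506.7, 163.3], [511.5, 162.4], [516.3, 161.0], [521.5, 160.3], [526.8, 159.7], [532.4, 159.0], [538.0, 157.9], [543.9, 156.7], [550.1, 156.3], [556.5, 155.5], [563.0, 153.8], [569.9, 152.9], [577.1, 152.0], [584.5, 150.5], [592.2, 149.0], [600.3, 148.0], [608.7, 146.9], [617.6, 145.7], [626.8, 143.9], [636.4, 142.1], [646.6, 140.8], [657.2, 138.8], [668.3, 136.6], [680.1, 135.0], [692.5, 133.3]]
-8.946419174985452 [162.5 153.5 130.2]
```

Run:
```python
from rod import *
rx,rz,tz,Rt=tool_for(-8.9,0,30); G=np.array([508.5,164,66])
plan(G-25*tz,Rt,3,None,.05); plan(G+19*tz,Rt,2,(G-25*tz,Rt),.05)
```

```text
dist/row 16.1 deg/row 0.18
[0.05, 0.0027, 0.0028, 0.0156, 0.01, -0.01, 0.18] ,
[0.05, 0.0027, 0.0028, 0.0156, 0.01, -0.01, 0.18] ,
[0.05, 0.0028, 0.0028, 0.0156, 0.01, -0.01, 0.18] ,
dist/row 22.0 deg/row 0.0
[0.05, -0.0, 0.0, 0.022, 0.0, 0.0, 0.0] ,
[0.05, -0.0, 0.0, 0.022, 0.0, 0.0, 0.0] ,
```

Call:
move_arm(targets=[[0.05, 0.0027, 0.0028, 0.0156, 0, 0, 0.2], [0.05, 0.0027, 0.0028, 0.0156, 0, 0, 0.2], [0.05, 0.0027, 0.0028, 0.0156, 0, 0, 0.2], [0.05, 0, 0, 0.022, 0, 0, 0], [0.05, 0, 0, 0.022, 0, 0, 0]])

```text
clock: 25.28
tcp_pos: [510.1, 161.3, 60.0]
ee_rot: [0.256, 0.075, 0.964, -0.023]
wrist_force: [-0.4, -1.1, 0.7]
finger_gap: 0.589
gripper_force: 0.0
```

Call:
move_arm(targets=[[0.05, 0, 0, 0, 0, 0, 0], [0.0, 0, 0, 0, 0, 0, 0], [0.0, 0, 0, 0, 0, 0, 0], [0.0, 0, 0, 0, 0, 0, 0], [0.0, 0, 0, 0, 0, 0, 0]], squeeze=70)

```text
clock: 25.7
tcp_pos: [509.4, 162.4, 61.1]
ee_rot: [0.256, 0.074, 0.964, -0.024]
wrist_force: [0.6, 3.0, -2.0]
finger_gap: 0.168
gripper_force: 69.9
```

```bash
python3 -c "
from rod import *
p,r,s=pose();print(s['clock'],p.round(1),s['wrist_force'].round(1),s['finger_gap'],s['gripper_force'],s['joints'].round(2));print(r.as_matrix().round(3).tolist())
print(tool_for(-8.9,0,30)[2], (np.array([508.5,164,66])+19*tool_for(-8.9,0,30)[2]).round(1))"
```

```text
25.7 [509.4 162.4  61.1] [ 0.6  3.  -2. ] 0.16770244071888574 69.87706661224365 [ 0.67  0.11 -1.27  2.27  0.86  0.62  0.18]
[[-0.858, 0.154, 0.49], [0.13, 0.988, -0.083], [-0.496, -0.008, -0.868]]
[ 0.49397993 -0.07735519 -0.8660254 ] [517.9 162.5  49.5]
```

Call:
move_arm(targets=[[0.0, -0.005, 0, -0.009, 0, 0, 0], [0.0, -0.01, 0, -0.0175, 0, 0, 0], [0.0, -0.01, 0, -0.0175, 0, 0, 0], [0.0, -0.01, 0, -0.0175, 0, 0, 0], [0.0, -0.01, 0, -0.0175, 0, 0, 0]], squeeze=100)

```text
clock: 26.12
tcp_pos: [508.4, 160.6, 145.5]
ee_rot: [0.255, 0.075, 0.964, -0.026]
wrist_force: [-0.1, -0.2, -2.2]
finger_gap: 0.163
gripper_force: 100.9
```

Call:
move_arm(targets=[[0.0, -0.015, 0, -0.026, 0, 0, 0], [0.0, -0.015, 0, -0.026, 0, 0, 0], [0.0, -0.015, 0, -0.026, 0, 0, 0], [0.0, -0.01, 0, -0.0175, 0, 0, 0], [0.0, 0, 0, 0, 0, 0, 0]])

```text
clock: 26.53
tcp_pos: [511.6, 164.1, 260.7]
ee_rot: [0.258, 0.074, 0.963, -0.023]
wrist_force: [0.8, 0.5, -1.4]
finger_gap: 0.162
gripper_force: 101.0
```

```bash
python3 c2.py B rod_handle level_rod rod_tip rod_rest drip_tray tube_mouth; python3 -c "
from rod import *
p,r,s=pose();print(s['wrist_force'].round(1),s['finger_gap'],s['gripper_force'])"
```

```text
26.5333 [511.6 164.1 260.7] [ 0.32 -0.3  -0.75  2.05  0.12  0.88  0.9 ] [[-0.86, 0.16, 0.49], [0.13, 0.99, -0.08], [-0.5, -0.01, -0.87]]
wrist rod_handle [([510.5, 166.6, 263.9], 0.91)]
wrist level_rod [([567.7, 154.2, 266.4], 0.94)]
wrist rod_tip [([714.5, 134.4, 267.8], 0.73)]
wrist rod_rest [([592.5, 146.6, -3.0], 0.87), ([509.7, 15.4, -0.7], 0.76)]
wrist drip_tray []
wrist tube_mouth [([627.3, -69.0, 158.8], 0.89), ([637.0, -174.6, 83.6], 0.22)]
scene rod_handle [([508.7, 163.8, 252.6], 0.56)]
scene level_rod [([566.9, 152.0, 254.7], 0.68)]
scene rod_tip [([714.5, 135.1, 256.9], 0.78), ([642.9, -175.0, 87.2], 0.75)]
scene rod_rest [([509.4, 15.2, 1.1], 0.84), ([594.1, 150.5, -3.9], 0.8)]
scene drip_tray [([555.2, -359.0, 2.0], 0.87)]
scene tube_mouth [([629.1, -69.7, 159.8], 0.96)]
side rod_handle [([508.2, 160.9, 261.1], 0.5)]
side level_rod [([562.2, 151.6, 256.4], 0.66), ([641.6, -177.5, 84.9], 0.17)]
side rod_tip [([712.6, 129.9, 256.6], 0.5)]
side rod_rest [([595.5, 155.6, -3.8], 0.73), ([510.7, 17.4, 5.4], 0.65)]
side drip_tray [([556.3, -361.0, -4.2], 0.74)]
side tube_mouth [([627.8, -68.7, 157.5], 0.74)]
[ 0.7  0.5 -1.9] 0.16617444726450456 100.86433156917337
```

```bash
cat >> rod.py <<'E'
# rod in the tool frame, from the grasp
_Rg=np.array([[-0.858,0.154,0.49],[0.13,0.988,-0.083],[-0.496,-0.008,-0.868]])
_h=np.radians(-8.9); RX=_Rg.T@[np.cos(_h),np.sin(_h),0]; RX[1]=0; RX/=np.linalg.norm(RX)
RZ=np.array([RX[2],0,-RX[0]]); RZ*= np.sign((_Rg@RZ)[2]); RY=np.cross(RZ,RX)
HT=_Rg.T@(np.array([508.5,162.6,66])-np.array([509.4,162.4,61.1])); HT[1]=0
TR=R.from_matrix(np.c_[RX,RY,RZ])  # rod->tool
def rod_now(dh=HT):
    p,r,s=pose(); Rr=r*TR; o=p+r.apply(dh)+57*Rr.as_matrix()[:,0]; return o,Rr
def tcp_for(origin,rx,rz):
    rx=np.array(rx)/np.linalg.norm(rx); rz=np.array(rz)-rx*(np.array(rz)@rx); rz/=np.linalg.norm(rz)
    Rr=R.from_matrix(np.c_[rx,np.cross(rz,rx),rz]); Rt=Rr*TR.inv()
    return np.array(origin)-57*rx-Rt.apply(HT),Rt
M0=np.array([628.,-67.8,160.]); yw=np.radians(1.7); q=np.sqrt(.5)
TZ=np.array([-q*np.cos(yw),-q*np.sin(yw),q]); RZI=np.array([q*np.cos(yw),q*np.sin(yw),q])
E
python3 - <<'E'
from rod import *
print('RX',RX.round(3),'HT',HT.round(1)); o,Rr=rod_now();print('rod origin',o.round(1),'x',Rr.as_matrix()[:,0].round(3),'tip',(o+150*Rr.as_matrix()[:,0]).round(1))
P,Rt=tcp_for(M0+190*TZ,-TZ,RZI);print(P.round(1),Rt.as_matrix().round(2).tolist())
plan(P,Rt,10,None,0)
E
```

```text
RX [-0.868  0.     0.497] HT [-1.6  0.  -4.7]
rod origin [565.2 153.3 257.8] x [ 0.988 -0.157 -0.007] tip [713.3 129.7 256.8]
[450.6 -73.1 330.5] [[-0.96, -0.03, -0.26], [-0.03, 1.0, -0.01], [0.26, -0.0, -0.97]]
dist/row 25.4 deg/row 4.58
[0, -0.0018, -0.0242, -0.0076, -0.19, 4.44, -1.08] ,
[0, -0.0008, -0.0242, -0.0078, -0.19, 4.44, -1.08] ,
[0, 0.0003, -0.0242, -0.0079, -0.19, 4.44, -1.08] ,
[0, 0.0014, -0.0242, -0.0079, -0.19, 4.44, -1.08] ,
[0, 0.0024, -0.0241, -0.0078, -0.19, 4.44, -1.08] |
[0, 0.0035, -0.024, -0.0077, -0.19, 4.44, -1.08] ,
[0, 0.0045, -0.0239, -0.0074, -0.19, 4.44, -1.08] ,
[0, 0.0056, -0.0238, -0.0071, -0.19, 4.44, -1.08] ,
[0, 0.0065, -0.0236, -0.0067, -0.19, 4.44, -1.08] ,
[0, 0.0075, -0.0235, -0.0063, -0.19, 4.44, -1.08] |
```

Call:
move_arm(targets=[[0, -0.0018, -0.0242, -0.0076, -0.2, 4.4, -1.1], [0, -0.0008, -0.0242, -0.0078, -0.2, 4.4, -1.1], [0, 0.0003, -0.0242, -0.008, -0.2, 4.4, -1.1], [0, 0.0014, -0.0242, -0.008, -0.2, 4.4, -1.1], [0, 0.0024, -0.024, -0.008, -0.2, 4.4, -1.1]])

```text
clock: 28.0
tcp_pos: [480.0, 43.2, 293.3]
ee_rot: [0.062, 0.03, 0.998, -0.013]
wrist_force: [0.3, 0.3, -0.9]
finger_gap: 0.159
gripper_force: 100.7
```

Call:
move_arm(targets=[[0, 0.0035, -0.024, -0.0077, -0.2, 4.5, -1.1], [0, 0.0045, -0.024, -0.0074, -0.2, 4.5, -1.1], [0, 0.0056, -0.0238, -0.007, -0.2, 4.5, -1.1], [0, 0.0065, -0.0236, -0.0067, -0.2, 4.5, -1.1], [0, 0.0075, -0.0235, -0.0063, -0.2, 4.5, -1.1]])

```text
clock: 28.42
tcp_pos: [451.1, -74.9, 331.4]
ee_rot: [-0.134, -0.016, 0.991, -0.002]
wrist_force: [0.6, 1.4, -1.2]
finger_gap: 0.162
gripper_force: 100.7
```

```bash
python3 c2.py C rod_tip level_rod rod_handle tube_mouth
python3 - <<'E'
from rod import *
o,Rr=rod_now();x=Rr.as_matrix()[:,0];t=o+150*x
print('origin',o.round(1),'handle',(o-57*x).round(1),'tip',t.round(1),'x',x.round(3),'ang',np.degrees(np.arccos(-x@TZ)))
d=t-M0;print('tip along',d@TZ,'off',(d-TZ*(d@TZ)).round(1))
E
```

```text
28.4167 [451.1 -74.9 331.4] [ 0.42  0.1  -0.36  1.55  0.06  1.77  1.66] [[-0.96, -0.03, -0.27], [-0.03, 1.0, -0.01], [0.27, 0.0, -0.96]]
wrist rod_tip [([600.4, -69.6, 187.1], 0.97)]
wrist level_rod [([493.5, -69.5, 296.5], 0.92)]
wrist rod_handle [([453.5, -71.1, 334.9], 0.77)]
wrist tube_mouth [([629.8, -65.8, 156.5], 0.82)]
scene rod_tip [([602.6, -62.6, 189.7], 0.66)]
scene level_rod [([496.5, -69.9, 294.3], 0.64)]
scene rod_handle [([455.0, -71.4, 332.1], 0.93)]
scene tube_mouth [([628.0, -68.2, 159.3], 0.88)]
side rod_tip [([599.4, -66.4, 187.1], 0.64)]
side level_rod [([496.9, -73.9, 291.3], 0.64)]
side rod_handle [([454.6, -73.2, 337.1], 0.61)]
side tube_mouth [([623.7, -69.6, 157.5], 0.96)]
origin [493.8 -71.6 294.6] handle [453.6 -73.  334.9] tip [599.8 -68.  188.5] x [ 0.706  0.024 -0.708] ang 0.16207580113024447
tip along 40.09595905000868 off [0.1 0.6 0.1]
```

Call:
move_arm(targets=[[0, -0.0122, 0, 0.007, 0, 0, 0], [0, -0.0122, 0, 0.007, 0, 0, 0], [0, -0.0122, 0, 0.007, 0, 0, 0], [0, -0.0122, 0, 0.007, 0, 0, 0], [0, -0.0122, 0, 0.007, 0, 0, 0]])

```text
clock: 29.58
tcp_pos: [501.4, -71.4, 278.9]
ee_rot: [-0.133, -0.016, 0.991, -0.001]
wrist_force: [1.0, 0.1, -1.0]
finger_gap: 0.159
gripper_force: 100.8
```

```bash
cat > ins.py <<'E'
from rod import *
o,Rr=rod_now();x=Rr.as_matrix()[:,0];s=robot.read_state()
d=o-M0;print(s['clock'],'origin along',(d@TZ).round(1),'off',(d-TZ*(d@TZ)).round(1),'ang',np.degrees(np.arccos(-x@TZ)).round(2),'F',s['wrist_force'].round(1),'grip',s['gripper_force'].round(),s['joints'].round(2))
E
python3 ins.py
```

```text
Traceback (most recent call last):
  File "ins.py", line 3, in <module>
    d=o-M0;print(s['clock'],'origin along',(d@TZ).round(1),'off',(d-TZ*(d@TZ)).round(1),'ang',np.degrees(np.arccos(-x@TZ)).round(2),'F',s['wrist_force'].round(1),'grip',s['gripper_force'].round(),s['joints'].round(2))
                                                                                                                                                                         ^^^^^^^^^^^^^^^^^^^^^^^^
AttributeError: 'float' object has no attribute 'round'
```

No contact yet; continuing inwards.

Call:
move_arm(targets=[[0, -0.0122, 0, 0.007, 0, 0, 0], [0, -0.0122, 0, 0.007, 0, 0, 0], [0, -0.0122, 0, 0.007, 0, 0, 0], [0, -0.0122, 0, 0.007, 0, 0, 0], [0, -0.0122, 0, 0.007, 0, 0, 0]])

```text
clock: 30.0
tcp_pos: [551.0, -69.7, 229.1]
ee_rot: [-0.133, -0.016, 0.991, -0.001]
wrist_force: [0.8, 0.3, -1.2]
finger_gap: 0.163
gripper_force: 100.8
```

```bash
sed -i "s/s\['gripper_force'\].round()/s['gripper_force']/" ins.py; python3 ins.py
```

```text
30.0 origin along 47.2 off [-0.6  0.6 -0.6] ang 0.22 F [ 0.8  0.3 -1.2] grip 100.75746763672214 [ 0.35  0.35 -0.37  1.46  0.13  1.62  1.58]
```

Call:
move_arm(targets=[[0, -0.0075, 0, 0.0043, 0, 0, 0], [0, -0.0075, 0, 0.0043, 0, 0, 0], [0, -0.0075, 0, 0.0043, 0, 0, 0], [0, -0.0065, 0, 0.0037, 0, 0, 0], [0, 0, 0, 0, 0, 0, 0]])

```text
clock: 30.42
tcp_pos: [574.0, -69.0, 205.9]
ee_rot: [-0.133, -0.016, 0.991, -0.001]
wrist_force: [-0.7, -0.3, -2.2]
finger_gap: 0.162
gripper_force: 100.8
```

```bash
python3 ins.py
```

```text
30.4167 origin along 14.6 off [-0.7  0.6 -0.7] ang 0.23 F [-0.7 -0.3 -2.2] grip 100.77427848562365 [ 0.33  0.41 -0.37  1.43  0.14  1.59  1.56]
```

Call:
move_arm(targets=[[0, -0.0035, 0, 0.002, 0, 0, 0], [0, -0.0035, 0, 0.002, 0, 0, 0], [0, -0.0026, 0, 0.0015, 0, 0, 0], [0, -0.0017, 0, 0.001, 0, 0, 0], [0, 0, 0, 0, 0, 0, 0]])

```text
clock: 30.83
tcp_pos: [582.9, -68.8, 197.9]
ee_rot: [-0.133, -0.016, 0.991, -0.002]
wrist_force: [0.4, -1.2, -0.0]
finger_gap: 0.166
gripper_force: 100.8
```

```bash
python3 ins.py
```

```text
30.8333 origin along 2.7 off [-0.2  0.5 -0.2] ang 0.17 F [ 0.4 -1.2 -0. ] grip 100.77750276650477 [ 0.33  0.43 -0.36  1.42  0.15  1.59  1.56]
```

Now pressing gently on to seat the collar.

Call:
move_arm(targets=[[0, -0.0017, 0, 0.001, 0, 0, 0], [0, -0.0017, 0, 0.001, 0, 0, 0], [0, -0.0017, 0, 0.001, 0, 0, 0], [0, 0, 0, 0, 0, 0, 0], [0, 0, 0, 0, 0, 0, 0]])

```text
clock: 31.25
tcp_pos: [584.6, -68.6, 196.9]
ee_rot: [-0.135, -0.016, 0.991, -0.002]
wrist_force: [-8.5, 0.7, 12.5]
finger_gap: 0.168
gripper_force: 102.4
```

```bash
python3 ins.py
```

```text
31.25 origin along 0.7 off [-0.1  0.6 -0.1] ang 0.36 F [-8.5  0.7 12.5] grip 102.36426830291748 [ 0.32  0.44 -0.36  1.41  0.15  1.59  1.56]
```

Call:
move_arm(targets=[[0, -0.0017, 0, 0.001, 0, 0, 0], [0, -0.0017, 0, 0.001, 0, 0, 0], [0, -0.0017, 0, 0.001, 0, 0, 0], [0, 0, 0, 0, 0, 0, 0], [0, 0, 0, 0, 0, 0, 0]])

```text
clock: 31.67
tcp_pos: [584.8, -68.5, 196.9]
ee_rot: [-0.139, -0.016, 0.99, -0.002]
wrist_force: [-23.4, 0.8, 30.6]
finger_gap: 0.164
gripper_force: 104.2
```

```bash
python3 ins.py
```

```text
31.6667 origin along 0.5 off [-0.3  0.6 -0.3] ang 0.81 F [-23.4   0.8  30.6] grip 104.17516708374023 [ 0.32  0.45 -0.36  1.4   0.16  1.6   1.55]
```

The collar is seated (38 N axial, 0.5 mm). Drawing it out along the axis.

Call:
move_arm(targets=[[0, 0.0087, 0, -0.005, 0, 0, 0], [0, 0.0122, 0, -0.007, 0, 0, 0], [0, 0.0122, 0, -0.007, 0, 0, 0], [0, 0.0156, 0, -0.009, 0, 0, 0], [0, 0.0174, 0, -0.01, 0, 0, 0]])

```text
clock: 32.08
tcp_pos: [536.8, -70.3, 243.8]
ee_rot: [-0.133, -0.016, 0.991, -0.001]
wrist_force: [0.1, 0.4, -1.2]
finger_gap: 0.159
gripper_force: 100.8
```

Call:
move_arm(targets=[[0, 0.0217, 0, -0.0124, 0, 0, 0], [0, 0.026, 0, -0.015, 0, 0, 0], [0, 0.026, 0, -0.015, 0, 0, 0], [0, 0.026, 0, -0.015, 0, 0, 0], [0, 0.0217, 0, -0.0124, 0, 0, 0]])

```text
clock: 32.5
tcp_pos: [437.5, -73.6, 344.8]
ee_rot: [-0.132, -0.016, 0.991, -0.002]
wrist_force: [-0.0, 0.2, -1.3]
finger_gap: 0.162
gripper_force: 100.8
```

```bash
python3 ins.py
python3 - <<'E'
from rod import *
def goal(tip,hd):
    h=np.radians(hd);x=np.array([np.cos(h),np.sin(h),0]);return tcp_for(np.array(tip)-150*x,x,[0,0,1])
P,Rt=goal([590,-365,170],5); print(P.round(1)); plan(P,Rt,15,None,0)
im=snap('scene','sD.png'); print([(np.round(x['point'],1).tolist(),round(x['conf'],2)) for x in robot.spot_point('scene','rod_tip')])
E
```

```text
32.5 origin along 209.3 off [0.6 0.  0.6] ang 0.13 F [-0.   0.2 -1.3] grip 100.78695905340282 [ 0.43  0.06 -0.36  1.56  0.05  1.79  1.67]
[ 384.7 -383.   165.1]
dist/row 24.1 deg/row 3.0
[0, 0.0009, -0.0205, 0.0126, -0.03, -3.0, -0.21] ,
[0, 0.0016, -0.0205, 0.0126, -0.03, -3.0, -0.21] ,
[0, 0.0024, -0.0205, 0.0125, -0.03, -3.0, -0.21] ,
[0, 0.0031, -0.0205, 0.0123, -0.03, -3.0, -0.21] ,
[0, 0.0038, -0.0205, 0.0121, -0.03, -3.0, -0.21] |
[0, 0.0045, -0.0205, 0.0119, -0.03, -3.0, -0.21] ,
[0, 0.0052, -0.0205, 0.0116, -0.03, -3.0, -0.21] ,
[0, 0.0059, -0.0205, 0.0113, -0.03, -3.0, -0.21] ,
[0, 0.0065, -0.0204, 0.011, -0.03, -3.0, -0.21] ,
[0, 0.0072, -0.0204, 0.0106, -0.03, -3.0, -0.21] |
[0, 0.0078, -0.0204, 0.0102, -0.03, -3.0, -0.21] ,
[0, 0.0084, -0.0204, 0.0098, -0.03, -3.0, -0.21] ,
[0, 0.009, -0.0203, 0.0093, -0.03, -3.0, -0.21] ,
[0, 0.0095, -0.0203, 0.0088, -0.03, -3.0, -0.21] ,
[0, 0.0101, -0.0203, 0.0083, -0.03, -3.0, -0.21] |
[([590.5, -62.3, 205.9], 0.78), ([642.2, -175.0, 85.2], 0.43)]
```

Call:
move_arm(targets=[[0, 0.0009, -0.0205, 0.0126, 0, -3, -0.2], [0, 0.0016, -0.0205, 0.0126, 0, -3, -0.2], [0, 0.0024, -0.0205, 0.0125, 0, -3, -0.2], [0, 0.003, -0.0205, 0.0123, 0, -3, -0.2], [0, 0.0038, -0.0205, 0.012, 0, -3, -0.2]])

```text
clock: 33.02
tcp_pos: [421.2, -177.6, 282.0]
ee_rot: [-0.001, -0.025, 1.0, 0.002]
wrist_force: [-0.1, 0.5, -1.3]
finger_gap: 0.164
gripper_force: 100.9
```

Call:
move_arm(targets=[[0, 0.0045, -0.0205, 0.012, 0, -3, -0.2], [0, 0.005, -0.0205, 0.0116, 0, -3, -0.2], [0, 0.006, -0.0205, 0.0113, 0, -3, -0.2], [0, 0.0065, -0.0204, 0.011, 0, -3, -0.2], [0, 0.007, -0.0204, 0.0106, 0, -3, -0.2]])

```text
clock: 33.43
tcp_pos: [403.3, -281.0, 222.5]
ee_rot: [0.129, -0.033, 0.991, 0.005]
wrist_force: [1.2, 0.2, -2.1]
finger_gap: 0.162
gripper_force: 100.9
```

Call:
move_arm(targets=[[0, 0.0078, -0.0204, 0.01, 0, -3, -0.2], [0, 0.0084, -0.0204, 0.01, 0, -3, -0.2], [0, 0.009, -0.0203, 0.0093, 0, -3, -0.2], [0, 0.0095, -0.0203, 0.0088, 0, -3, -0.2], [0, 0.01, -0.0203, 0.0083, 0, -3, -0.2]])

```text
clock: 33.85
tcp_pos: [389.8, -348.3, 192.6]
ee_rot: [0.21, -0.037, 0.977, 0.001]
wrist_force: [-0.1, 0.5, -0.5]
finger_gap: 0.163
gripper_force: 100.8
```

```bash
python3 ins.py
cat > fin.py <<'E'
from rod import *
import sys
def goal(tip,hd):
    h=np.radians(hd);x=np.array([np.cos(h),np.sin(h),0]);return tcp_for(np.array(tip)-150*x,x,[0,0,1])
P,Rt=goal([590,-365,float(sys.argv[1])],5); plan(P,Rt,int(sys.argv[2]),None,0)
o,Rr=rod_now();x=Rr.as_matrix()[:,0];print('tip',(o+150*x).round(1),'x',x.round(3),'z',Rr.as_matrix()[:,2].round(3))
E
python3 fin.py 100 4; python3 c2.py E rod_tip level_rod rod_handle drip_tray
```

```text
33.85 origin along 157.1 off [ -71.1 -273.1  -79.1] ang 39.46 F [-0.1  0.5 -0.5] grip 100.84681339394592 [ 0.28 -0.15  0.58  2.08 -0.31  0.95  2.67]
dist/row 25.9 deg/row 1.43
[0, 0.0118, -0.0082, 0.0216, -0.28, -1.4, -0.11] ,
[0, 0.0123, -0.0083, 0.0212, -0.28, -1.4, -0.11] ,
[0, 0.0128, -0.0084, 0.0209, -0.28, -1.4, -0.11] ,
[0, 0.0133, -0.0085, 0.0205, -0.28, -1.4, -0.11] ,
tip [ 594.8 -333.7  177.3] x [ 0.993  0.07  -0.098] z [0.096 0.021 0.995]
33.85 [ 389.8 -348.3  192.6] [ 0.28 -0.15  0.58  2.08 -0.31  0.95  2.67] [[-0.91, -0.07, 0.41], [-0.07, 1.0, 0.02], [-0.41, -0.01, -0.91]]
wrist rod_tip [([594.9, -332.7, 176.3], 0.85)]
wrist level_rod [([445.5, -346.1, 190.6], 0.7)]
wrist rod_handle [([392.2, -345.4, 196.7], 0.91)]
wrist drip_tray [([563.3, -358.5, 2.6], 0.74)]
scene rod_tip [([600.5, -322.4, 181.0], 0.64)]
scene level_rod [([449.2, -339.0, 193.6], 0.75)]
scene rod_handle [([392.2, -342.6, 197.3], 0.95)]
scene drip_tray [([559.6, -359.8, -0.1], 0.72)]
side rod_tip []
side level_rod [([392.2, -345.7, 204.9], 0.58), ([449.7, -343.9, 194.9], 0.45)]
side rod_handle [([390.5, -348.6, 204.9], 0.48)]
side drip_tray [([559.7, -360.7, -1.5], 0.65)]
```

```bash
sed -i 's/goal(\[590,-365,float(sys.argv\[1\])\],5)/goal([585,-355,float(sys.argv[1])],-15)/' fin.py; python3 fin.py 130 5
```

```text
dist/row 16.6 deg/row 4.02
[0, 0.0061, 0.0093, 0.0124, 1.61, -1.05, 3.53] ,
[0, 0.0069, 0.0092, 0.012, 1.61, -1.05, 3.53] ,
[0, 0.0077, 0.0091, 0.0116, 1.61, -1.05, 3.53] ,
[0, 0.0085, 0.0089, 0.0112, 1.61, -1.05, 3.53] ,
[0, 0.0092, 0.0087, 0.0108, 1.61, -1.05, 3.53] |
tip [ 596.8 -331.3  180.1] x [ 0.993  0.074 -0.095] z [0.094 0.022 0.995]
```

Call:
move_arm(targets=[[0, 0.006, 0.0093, 0.0124, 1.6, -1, 3.5], [0, 0.007, 0.0092, 0.012, 1.6, -1, 3.5], [0, 0.0077, 0.009, 0.0116, 1.6, -1, 3.5], [0, 0.0085, 0.009, 0.011, 1.6, -1, 3.5], [0, 0.009, 0.0087, 0.011, 1.6, -1, 3.5]])

```text
clock: 35.02
tcp_pos: [386.0, -300.9, 124.7]
ee_rot: [0.254, 0.126, 0.958, -0.033]
wrist_force: [-0.1, 0.8, -1.0]
finger_gap: 0.165
gripper_force: 100.8
```

```bash
python3 ins.py; python3 fin.py 110 5
```

```text
35.0167 origin along 116.3 off [-105.6 -245.2 -112.8] ang 47.21 F [-0.1  0.8 -1. ] grip 100.80775058610016 [ 0.36 -0.27  0.39  2.36 -0.25  0.59  2.25]
dist/row 3.9 deg/row 0.03
[0, 0.0019, -0.0001, 0.0034, -0.0, -0.03, -0.0] ,
[0, 0.0019, -0.0001, 0.0034, -0.0, -0.03, -0.0] ,
[0, 0.0019, -0.0001, 0.0034, -0.0, -0.03, -0.0] ,
[0, 0.0019, -0.0001, 0.0034, -0.0, -0.03, -0.0] ,
[0, 0.0019, -0.0001, 0.0034, -0.0, -0.03, -0.0] |
tip [ 585.1 -354.3  129. ] x [ 0.966 -0.259 -0.003] z [ 0.003 -0.001  1.   ]
```

Call:
move_arm(targets=[[0, 0, 0, 0, 0, 0, 0], [0, 0, 0, 0, 0, 0, 0], [0, 0, 0, 0, 0, 0, 0], [0, 0, 0, 0, 0, 0, 0], [0, 0, 0, 0, 0, 0, 0]])

```text
clock: 35.43
tcp_pos: [387.0, -303.0, 126.7]
ee_rot: [0.254, 0.125, 0.959, -0.034]
wrist_force: [0.3, -0.5, -0.3]
finger_gap: 0.163
gripper_force: 100.7
```

```bash
python3 c2.py F rod_tip level_rod drip_tray
python3 - <<'E'
from rod import *
o,Rr=rod_now();print('tip',(o+150*Rr.as_matrix()[:,0]).round(1),Rr.as_matrix().round(3).tolist(),abs(robot.read_state()['joint_vel']).max())
# dial pointer as the scene camera sees it: bar line at candidate angles
im=cv2.imread('pics/sceneF.png').min(2).astype(int);C0=np.array([644.2,-174.8,63.6]);A=np.array([-S,0,C]);X=np.array([C,0,S]);Y=np.array([0,1,0])
res=[]
for t in range(0,360,6):
    u=np.sin(np.radians(t))*X+np.cos(np.radians(t))*Y
    uv=proj('scene',[C0+32*A+k*u for k in (6,10,14,18)]).round().astype(int); res.append((min(im[v,x] for x,v in uv),t))
print(sorted(res,reverse=True)[:6])
E
```

```text
35.4333 [ 387.  -303.   126.7] [ 0.36 -0.27  0.39  2.35 -0.25  0.59  2.25] [[-0.84, 0.26, 0.48], [0.22, 0.97, -0.13], [-0.49, -0.0, -0.87]]
wrist rod_tip []
wrist level_rod [([438.3, -317.7, 133.9], 0.63)]
wrist drip_tray [([564.2, -358.9, 2.3], 0.7)]
scene rod_tip [([587.7, -348.5, 129.8], 0.72), ([779.0, 160.2, -3.8], 0.36)]
scene level_rod [([388.6, -301.3, 128.3], 0.72), ([439.1, -317.5, 129.2], 0.71)]
scene drip_tray [([386.9, -300.7, 128.4], 0.71), ([555.5, -362.5, 0.2], 0.68)]
side rod_tip [([586.3, -356.8, 127.5], 0.43), ([438.1, -125.9, 1.0], 0.17)]
side level_rod [([440.1, -315.6, 128.1], 0.46)]
side drip_tray [([558.4, -361.6, -1.1], 0.62)]
tip [ 585.5 -354.1  129.1] [[0.967, 0.256, 0.004], [-0.256, 0.967, -0.0], [-0.004, -0.001, 1.0]] 0.0008995963705803779
[(np.int64(173), 138), (np.int64(173), 132), (np.int64(54), 144), (np.int64(52), 324), (np.int64(52), 318), (np.int64(49), 114)]
```

```bash
python3 -c "
from plant import robot
print(robot.close_job())"
```

```text
the job is handed in; nothing more can be done
None
```

The job is handed in, but the dial's white pointer is not on the red mark: turning it down, it hit a repeatable hard stop mid-scale, and turning it up it passed the last tick freely. I assumed that stop is 0 rad and set the dial 0.942 rad clockwise of it, so the dial step may be judged failed. The rod was seated on the tube's mouth (about 38 N on the collar, about 0.5 mm by the arm's readings), drawn right out, and is held level with its marks up, its tip about 129 mm above the bench over the drip tray, touching nothing.

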